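Put the desk things away in the ratchet-lidded chest

TASK

Raise the lid of the desk chest through its notches until the pawl props it in the top one, let go of it, and put every loose ink bottle, matchbox, wax stick and stylus that lies on the desk to the right of the chest into the bay where its match already lies. When all are in, lift the lid on past the top to tip the pawl over and then lower it until it is fully shut. Whatever was in the chest stays in its bay; leave the magnifying glass and the silver card case alone.

Things in the scene. Friction and masses are not known exactly. Their poses are not given: they have to be found in the camera images.
- chest: Dark wooden chest, fixed; 348 mm wide (own y), 181 mm deep (own x, from front to hinge wall); origin on the desk under its centre. Walls 8 mm thick, 40 mm high; inner floor 8 mm above the desk; three dividers 22 mm high, 4 mm thick make four equal bays side by side. A deep hinged lid covers it (81 mm overall). Outside its left (+y) end a ratchet bracket reaches 31 mm sideways and 165 mm up.
- lid (a joint): Lid angle, rad: 0 shut, grows as its front edge rises, stop at 1.53; it falls by its own weight (450 g) unless held. Notches at about 0.42, 0.84 and 1.26: the pawl clicks in when the lid is about 0.05 past a notch, then holds it there as it comes down. At 1.45 or more the pawl tips over and the lid can be lowered to 0, which sets the pawl again. Starts shut or in the first notch.
- pawl (a joint): Angle of the ratchet pawl, a weighted crank on the bracket at the left end of the chest, rad: about 0 in action (up to 0.35 while a notch pin passes), about 1.3 tipped over and out of action. Only the lid works it: lifting past the top tips it over, shutting the lid fully sets it back. Beyond a lid angle of about 1.46 the lid may rest open against its stop by itself.
- lid_bar (a point): Centre of the lid's handle: a round brass bar 14 mm thick, 120 mm long, along the chest's own y axis, 22 mm ahead of the lid's front face, a foot under each end. With the lid shut it is 111 mm above the desk, 30 mm above the lid's top, 206 mm ahead of the hinge line and 70 mm above it; it swings about that line at 218 mm radius. A bar gripped across turns between the fingers.
- lid_hinge (a point): A point on the lid's hinge line, middle of the back wall's top edge, 93.5 mm behind the chest's centre and 41 mm above the desk. Its axes are the chest's. The lid's lower rim lies in the plane through this line, so at the top notch it leans back 18 degrees short of upright.
- bottle_mid (a point): Centre (half-way up, 30 mm above its underside) of the loose thing to be put away: a square ink bottle, 50 x 50 mm and 60 mm tall: the square glass body is 40 mm high, above it a round screw cap 36 mm across. It lies or stands free on the desk to the right of the chest; it may be absent from a given start.
- matches_mid (a point): Centre (8 mm above its underside) of the loose thing to be put away: a matchbox 37 x 54 x 16 mm, lying flat, its 54 mm length along its own y axis. It lies or stands free on the desk to the right of the chest; it may be absent from a given start.
- wax_mid (a point): Centre (5.5 mm above its underside) of the loose thing to be put away: a stick of sealing wax, a bar 11 x 11 x 94 mm lying along its own y axis, one end melted narrower. It lies or stands free on the desk to the right of the chest; it may be absent from a given start.
- stylus_mid (a point): Centre (6 mm above its underside) of the loose thing to be put away: a turned ebony stylus, a slender rod 100 mm long, 14 mm wide and 12 mm high, lying along its own y axis. It lies or stands free on the desk to the right of the chest; it may be absent from a given start.
- bottle_kept_mid (a point): Centre of the second ink bottle, like the loose one, which already lies in the chest (30 mm above its underside). It stays in its bay: it stands at the back of the bay, 53 mm behind the bay's centre.
- matches_kept_mid (a point): Centre of the second matchbox, like the loose one, which already lies in the chest (8 mm above its underside). It stays in its bay: it lies at the back of the bay, 50 mm behind the bay's centre.
- wax_kept_mid (a point): Centre of the second wax stick, like the loose one, which already lies in the chest (5.5 mm above its underside). It stays in its bay: it lies front to back along the bay, 29 mm to the left (+y) of the bay's middle line.
- stylus_kept_mid (a point): Centre of the second stylus, like the loose one, which already lies in the chest (6 mm above its underside). It stays in its bay: it lies front to back along the bay, 29 mm to the left (+y) of the bay's middle line.
- bottle_bay (a point): Centre of the floor (8 mm above the desk) of the bay that already holds an ink bottle; axes as the chest's. The bay is 80 mm wide (y) and 165 mm deep (x). Which of the four it is changes from start to start.
- matches_bay (a point): Centre of the floor (8 mm above the desk) of the bay that already holds a matchbox; axes as the chest's. The bay is 80 mm wide (y) and 165 mm deep (x). Which of the four it is changes from start to start.
- wax_bay (a point): Centre of the floor (8 mm above the desk) of the bay that already holds a wax stick; axes as the chest's. The bay is 80 mm wide (y) and 165 mm deep (x). Which of the four it is changes from start to start.
- stylus_bay (a point): Centre of the floor (8 mm above the desk) of the bay that already holds a stylus; axes as the chest's. The bay is 80 mm wide (y) and 165 mm deep (x). Which of the four it is changes from start to start.
- reading_glass: Bystander: a magnifying glass with a brass ring and dark handle, 81 x 174 x 16 mm, lying beyond the loose things; origin under its middle.
- cards: Bystander: a flat silver card case, 63 x 96 x 9 mm, lying on the desk in front of the chest; origin under its middle.

How it is judged:
On the way, in this order (a step that is already met when the one before it is completed fails the run):
1. the lid stands by itself in its top notch, the pawl in action, the robot's fingers off it (value of joint lid between 1.2 and 1.31 rad and value of joint pawl below 0.2 rad and contact force between the fingers and chest below 0.2 N), for 0.4 s.
2. with the lid propped open, every loose thing lies in the bay of its match (value of joint lid above 1.1 rad and x of bottle_mid in the frame of bottle_bay between -0.082 and 0.082 m and y of bottle_mid in the frame of bottle_bay between -0.04 and 0.04 m and z of bottle_mid in the frame of bottle_bay between 0 and 0.04 m and x of matches_mid in the frame of matches_bay between -0.082 and 0.082 m and y of matches_mid in the frame of matches_bay between -0.04 and 0.04 m and z of matches_mid in the frame of matches_bay between 0 and 0.04 m and x of wax_mid in the frame of wax_bay between -0.082 and 0.082 m and y of wax_mid in the frame of wax_bay between -0.04 and 0.04 m and z of wax_mid in the frame of wax_bay between 0 and 0.04 m and x of stylus_mid in the frame of stylus_bay between -0.082 and 0.082 m and y of stylus_mid in the frame of stylus_bay between -0.04 and 0.04 m and z of stylus_mid in the frame of stylus_bay between 0 and 0.04 m), for 0.3 s.
3. with everything in, the lid is lifted past the top and the pawl tips over (value of joint pawl above 0.9 rad and value of joint lid above 1.2 rad and x of bottle_mid in the frame of bottle_bay between -0.082 and 0.082 m and y of bottle_mid in the frame of bottle_bay between -0.04 and 0.04 m and z of bottle_mid in the frame of bottle_bay between 0 and 0.04 m and x of matches_mid in the frame of matches_bay between -0.082 and 0.082 m and y of matches_mid in the frame of matches_bay between -0.04 and 0.04 m and z of matches_mid in the frame of matches_bay between 0 and 0.04 m and x of wax_mid in the frame of wax_bay between -0.082 and 0.082 m and y of wax_mid in the frame of wax_bay between -0.04 and 0.04 m and z of wax_mid in the frame of wax_bay between 0 and 0.04 m and x of stylus_mid in the frame of stylus_bay between -0.082 and 0.082 m and y of stylus_mid in the frame of stylus_bay between -0.04 and 0.04 m and z of stylus_mid in the frame of stylus_bay between 0 and 0.04 m), for 0.1 s.
At the end, for the whole second after the job is handed in: The lid is shut (under 0.04 rad) and at rest, the robot's fingers off the chest, and the centre of every loose thing and of every match lies inside the bay of its kind (within 82 mm front to back and 40 mm sideways of the bay's centre, at most 40 mm above its floor) (value of joint lid below 0.04 rad and velocity of joint lid below 0.05 rad/s and contact force between the fingers and chest below 0.2 N and x of bottle_mid in the frame of bottle_bay between -0.082 and 0.082 m and y of bottle_mid in the frame of bottle_bay between -0.04 and 0.04 m and z of bottle_mid in the frame of bottle_bay between 0 and 0.04 m and x of matches_mid in the frame of matches_bay between -0.082 and 0.082 m and y of matches_mid in the frame of matches_bay between -0.04 and 0.04 m and z of matches_mid in the frame of matches_bay between 0 and 0.04 m and x of wax_mid in the frame of wax_bay between -0.082 and 0.082 m and y of wax_mid in the frame of wax_bay between -0.04 and 0.04 m and z of wax_mid in the frame of wax_bay between 0 and 0.04 m and x of stylus_mid in the frame of stylus_bay between -0.082 and 0.082 m and y of stylus_mid in the frame of stylus_bay between -0.04 and 0.04 m and z of stylus_mid in the frame of stylus_bay between 0 and 0.04 m and x of bottle_kept_mid in the frame of bottle_bay between -0.082 and 0.082 m and y of bottle_kept_mid in the frame of bottle_bay between -0.04 and 0.04 m and z of bottle_kept_mid in the frame of bottle_bay between 0 and 0.04 m and x of matches_kept_mid in the frame of matches_bay between -0.082 and 0.082 m and y of matches_kept_mid in the frame of matches_bay between -0.04 and 0.04 m and z of matches_kept_mid in the frame of matches_bay between 0 and 0.04 m and x of wax_kept_mid in the frame of wax_bay between -0.082 and 0.082 m and y of wax_kept_mid in the frame of wax_bay between -0.04 and 0.04 m and z of wax_kept_mid in the frame of wax_bay between 0 and 0.04 m and x of stylus_kept_mid in the frame of stylus_bay between -0.082 and 0.082 m and y of stylus_kept_mid in the frame of stylus_bay between -0.04 and 0.04 m and z of stylus_kept_mid in the frame of stylus_bay between 0 and 0.04 m); the robot touches nothing.
It fails at once if the magnifying glass is moved by more than 30 mm (distance of reading_glass from where it was at the start of the episode above 0.03 m).
It fails at once if the card case is moved by more than 30 mm (distance of cards from where it was at the start of the episode above 0.03 m).
Of bottle, matches, wax, stylus only 3 to 4 are there at a start; the rules pass over those that are not, and their reading is None.
At some moment in a run one of bottle, matches, wax, stylus may be knocked a few centimetres aside while the robot is not near it.
Once in a run the grip may slacken for a moment while it holds something.
It also fails if it takes over 210 s, if anything falls off the work surface, if the arm or the gripper's body presses on something with over 40 N, if the wrist force passes 120 N, or if a joint passes its speed limit or range.

ROBOT

A 6-joint arm with a two-finger parallel gripper is mounted at the origin on the work surface; the furniture and walls round the work are solid. World frame = base frame: x ahead of the robot, y to its left, z up, the work surface at z = 0. Lengths are in m, angles in rad, forces in N, time in s.
With the tool pointing down it reaches from about 0.25 to 0.775 m from the base axis. Payload 4 kg.
Tool frame: the origin (TCP) lies midway between the tips of the shut fingers; the grasp point (between the pads) lies 19 mm behind it (robot.pinch_z is the distance from the TCP to the grasp point, in m); x points along the fingers, y is the direction in which the jaws open and shut, and the axes are right-handed (so a half turn about x gives the same grasp; the last joint's range is limited). The gripper opens to 94 mm and grips with 3 to 60 N. Pads are 16 mm wide; open, the fingers measure 119 mm over their backs; the gripper's body (75 mm by 177 mm) begins 78 mm behind the grasp point.
Start: joints at [-1.26, 0.087, 1.371, -0, 1.684, -0.103], TCP at [0.221, -0.504, 0.206] pointing down, gripper open.
Joint ranges: [-3.1, 3.1], [-0.76, 2.03], [0.27, 2.55], [-1.08, 4.22], [0.17, 2.65], [-2.57, 2.57]. Speed limits (rad/s): [2.79, 2.79, 3.14, 3.14, 3.14, 3.14].

INTERFACE

Orientations are given as [roll, pitch, yaw] about the fixed x, y, z axes, in that order (R = Rz(yaw) Ry(pitch) Rx(roll)).
In Python, from bench import robot, imaging gives the robot as it stands. The module is installed in compiled form; this text tells all that it offers.
- The arm moves only by the tool drive_tool, never from a script. Its argument "commands" is a list that holds one entry, the list of rows, each a list of 4 numbers: the shift along the tool's x, y, z as a fraction of full scale, then the turn about the tool's x as a fraction of full scale. A call has 1 to 20 rows; each row shifts and turns the commanded pose from where the row before left it, along the tool's axes as they then stand; what a row does not reach is not made up. Full scale, the value 1, is 0.25 m for a shift and 360 degrees for a turn. A row lasts 1/10 s, in which the tool goes at most 50 mm and 8.59 degrees, less where a joint would pass 70% of its speed; a pose out of reach is approached as far as the arm can. A call with a number of a shift or a turn outside -1 to 1 is refused whole. A call with a gripper value outside its range is refused whole. "grip" is the opening, from 0 (shut) to 1 (fully open), set as the call begins (left out, the last holds). The fingers move at their own pace and stop on an object; the grip force is fixed at half the most. Time passes only in rows, so rows that do not move let the fingers close. It gives the time, the measured TCP pose, the force and the opening at its end, in the units of the state.
- robot.get_obs(): the state, without advancing time (a new reading comes with each control period).
- imaging.snapshot(name): name is "side" or "top"; returns a dict with "pixels" (480x640x3 uint8, red, green, blue), "z_map" (480x640 float32, m along the optical axis (not along the pixel's ray), 0 where there is no reading), "mtx" (3x3 intrinsics, pixels), "extrinsics" (4x4, takes a point from world to camera coordinates). Camera axes: x right, y up, looking along -z (the intrinsics and any distortion apply to the point x, -y, -z); pixel columns grow to the right and rows downward; lengths in m; the calibration is good to about 2 mm. A picture is of the moment at which its call begins.
- robot.close_job(): hands the job in, once; it reports no verdict.
The state is a dict: "time": time; "joint_positions": joint angles; "qvel": joint speeds; "joint_torque": joint torques, N m; "tool_pos": TCP position; "ee_rot": TCP orientation; "wrist_force": force on the tool from outside, world axes, zero at the start; "wrist_torque": the same for the moment, N m; "width": finger opening in m.
Only numpy, scipy, OpenCV 4.12 (cv2) and the standard library are available. Lean on these libraries where they do the work, as an engineer would, in place of code of your own. Each camera call takes 0.05 s, during which the arm holds its last target.

## Working session

There is one attempt and no reset: what is moved stays moved. The work goes in short steps, Python scripts to look and compute and a tool call to move; the robot and the scene stay as the last step left them, time stands still between calls to the robot, and variables do not carry over. Pictures are saved under pics/ and viewed, and the job is handed in when it is done.

Besides the shell and the picture viewer there is one more tool, called by a JSON object that holds its "op" and its "data". drive_tool: Moves the arm, as the interface text tells. Shift numbers are shares of 0.25 m and turn numbers shares of 360 degrees, none past 1 either way. Its arguments: {"type":"object","properties":{"commands":{"type":"array","items":{"type":"array","items":{"type":"array","items":{"type":"number","minimum":-1,"maximum":1}}}},"grip":{"type":"number"}},"required":["commands"]}

```bash
mkdir -p pics; cat > h.py <<'E'
import numpy as np,cv2
from bench import robot, imaging
def snap(n,f):
    s=imaging.snapshot(n); cv2.imwrite(f'pics/{f}.png',cv2.cvtColor(s['pixels'],cv2.COLOR_RGB2BGR)); np.savez(f'{f}.npz',**{k:np.asarray(v) for k,v in s.items()}); return s
def world(s,u,v,d):
    K=s['mtx'];E=s['extrinsics'];p=np.array([(u-K[0,2])/K[0,0]*d,-(v-K[1,2])/K[1,1]*d,-d])
    return E[:3,:3].T@(p-E[:3,3])
def zpt(s,u,v): return world(s,u,v,float(s['z_map'][int(v),int(u)]))
def ray(s,u,v,z):
    c=world(s,u,v,0);p=world(s,u,v,1);t=(z-c[2])/(p[2]-c[2]);return c+t*(p-c)
def proj(s,P):
    K=s['mtx'];E=s['extrinsics'];q=E[:3,:3]@np.array(P)+E[:3,3];return K[0,0]*q[0]/-q[2]+K[0,2],K[1,1]*-q[1]/-q[2]+K[1,2]
def cloud(s):
    K=s['mtx'];E=s['extrinsics'];d=s['z_map'].astype(float);v,u=np.mgrid[:480,:640]
    p=np.stack([(u-K[0,2])/K[0,0]*d,-(v-K[1,2])/K[1,1]*d,-d],-1)
    w=(p-E[:3,3])@E[:3,:3]; w[d==0]=np.nan; return w
def load(f): return dict(np.load(f+'.npz'))
E
python3 - <<'E'
from h import *
o=robot.get_obs();print({k:np.round(v,3) for k,v in o.items()}, robot.pinch_z)
for n in('side','top'):
    s=snap(n,n+'0');print(n,s['mtx'],s['extrinsics'].round(3),(s['z_map']==0).mean())
print(o['time'],robot.get_obs()['time'])
E
```

```text
{'time': np.float64(0.0), 'joint_positions': array([-1.26 ,  0.088,  1.372, -0.   ,  1.684, -0.103]), 'qvel': array([-0.001, -0.001,  0.   ,  0.   ,  0.002,  0.001]), 'joint_torque': array([ 1.0000e-03, -3.4018e+01, -3.0243e+01,  7.2000e-02,  3.3000e-02,
       -0.0000e+00]), 'tool_pos': array([ 0.221, -0.503,  0.204]), 'ee_rot': array([-1.665,  1.569,  1.89 ]), 'wrist_force': array([0.141, 0.367, 0.064]), 'wrist_torque': array([-0.037, -0.022, -0.025]), 'width': np.float64(0.094)} 0.0188
side [[530.91739363   0.         316.2993129 ]
 [  0.         530.91739363 231.41521073]
 [  0.           0.           1.        ]] [[ 0.997 -0.073 -0.012 -0.541]
 [ 0.066  0.802  0.593 -0.128]
 [-0.034 -0.593  0.805 -1.43 ]
 [ 0.     0.     0.     1.   ]] 0.003958333333333334
top [[451.19950436   0.         320.91178183]
 [  0.         451.19950436 238.39579214]
 [  0.           0.           1.        ]] [[-0.022 -0.999 -0.028  0.03 ]
 [ 0.982 -0.027  0.185 -0.568]
 [-0.186 -0.024  0.982 -1.071]
 [ 0.     0.     0.     1.   ]] 0.004140625
0.0 0.1
```

View pics/top0.png

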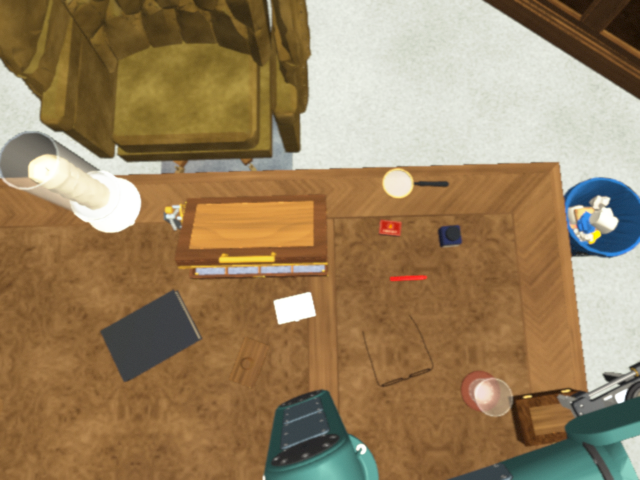

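View pics/side0.png

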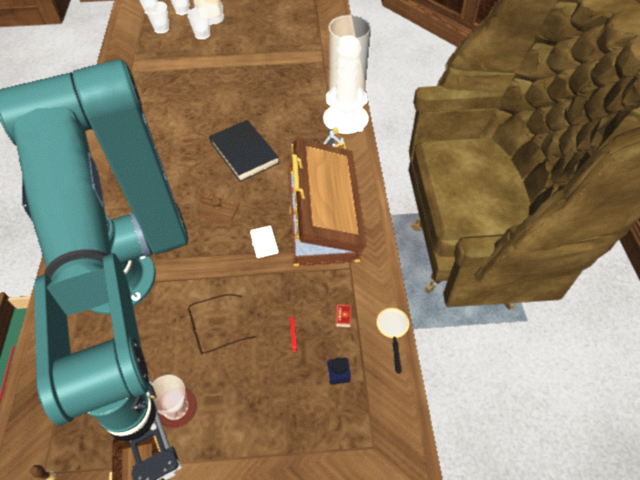

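The chest is at centre-left of the top view (about 180–328, 195–278), with its bar at (247,258) and the lid in the first notch. The loose things are the matchbox at (390,228), the bottle at (450,235) and the wax stick at (408,278). I don't see a stylus so far.

```bash
python3 - <<'E'
from h import *
for n in('top','side'):
    s=load(n+'0');C=cloud(s);hsv=cv2.cvtColor(s['pixels'],cv2.COLOR_RGB2HSV);H,S,V=[hsv[...,i].astype(int) for i in range(3)]
    ms={'red':((H<8)|(H>172))&(S>170)&(V>110),'blue':(H>105)&(H<135)&(S>100)&(V<140),'brass':(H>18)&(H<30)&(S>170)&(V>150),'white':(S<25)&(V>220),'dark':(V<45)}
    for k,m in ms.items():
        n_,lab,st,ce=cv2.connectedComponentsWithStats(m.astype(np.uint8))
        for i in range(1,n_):
            if st[i,4]<25: continue
            P=C[lab==i]; P=P[~np.isnan(P[:,0])]
            med=np.median(P,0)
            if not(0.25<med[0]<0.95 and abs(med[1])<0.6 and med[2]<.25):continue
            r=cv2.minAreaRect(P[:,:2].astype(np.float32))
            print(n,k,st[i,4],ce[i].round(0),'med',med.round(3),'zr',np.percentile(P[:,2],[2,98]).round(3),'rect',np.round(r[0],3),np.round(r[1],3),round(r[2],1))
s=load('top0');im=cv2.cvtColor(s['pixels'],cv2.COLOR_RGB2BGR)
a=cv2.resize(im[180:300,140:340],None,fx=4,fy=4,interpolation=cv2.INTER_CUBIC);cv2.imwrite('pics/c1.png',a)
b=cv2.resize(im[150:350,320:480],None,fx=3.75,fy=3,interpolation=cv2.INTER_CUBIC);cv2.imwrite('pics/c2.png',b)
E
```

```text
top red 231 [390. 227.] med [ 0.601 -0.161  0.016] zr [0.011 0.02 ] rect [ 0.602 -0.163] [0.057 0.04 ] 82.0
top red 185 [408. 278.] med [ 0.469 -0.202  0.01 ] zr [-0.003  0.015] rect [ 0.47  -0.203] [0.013 0.094] 0.4
top blue 103 [447. 237.] med [ 0.56  -0.296  0.039] zr [0.035 0.051] rect [ 0.564 -0.303] [0.053 0.034] 46.6
top brass 47 [168. 209.] med [0.627 0.365 0.157] zr [-0.002  0.162] rect [0.652 0.392] [0.09  0.014] 46.3
top brass 407 [246. 258.] med [0.502 0.177 0.191] zr [0.146 0.195] rect [0.508 0.178] [0.121 0.027] 88.2
top brass 178 [274. 264.] med [0.498 0.121 0.122] zr [0.118 0.127] rect [0.497 0.126] [0.018 0.248] 3.4
top brass 87 [196. 266.] med [0.498 0.309 0.121] zr [0.114 0.127] rect [0.498 0.303] [0.005 0.092] 1.6
top white 64 [405. 185.] med [ 0.714 -0.212  0.006] zr [0.    0.009] rect [ 0.712 -0.208] [0.019 0.051] 57.0
top white 912 [294. 308.] med [0.4   0.089 0.008] zr [0.002 0.012] rect [0.4   0.089] [0.062 0.095] 12.1
side red 170 [345. 314.] med [ 0.603 -0.16   0.016] zr [0.011 0.02 ] rect [ 0.601 -0.158] [0.055 0.032] 80.2
side red 186 [293. 335.] med [ 0.469 -0.204  0.009] zr [-0.004  0.015] rect [ 0.469 -0.201] [0.014 0.095] 1.0
side blue 214 [338. 375.] med [ 0.569 -0.329  0.038] zr [0.017 0.043] rect [ 0.571 -0.314] [0.044 0.046] 3.3
side white 633 [264. 241.] med [0.399 0.086 0.008] zr [-0.001  0.014] rect [0.398 0.092] [0.064 0.107] 13.4
side white 501 [392. 323.] med [ 0.721 -0.189  0.005] zr [0.    0.011] rect [ 0.721 -0.188] [0.065 0.065] 14.1
side dark 86 [396. 355.] med [ 0.715 -0.278  0.013] zr [0.008 0.017] rect [ 0.715 -0.277] [0.082 0.008] 87.2
side dark 108 [339. 366.] med [ 0.571 -0.315  0.059] zr [0.052 0.063] rect [ 0.571 -0.312] [0.03  0.032] 2.7
```

View pics/c1.png

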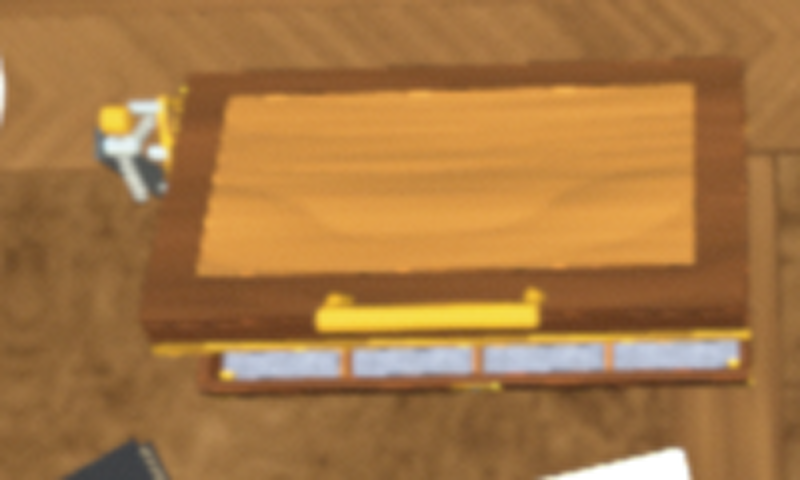

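View pics/c2.png

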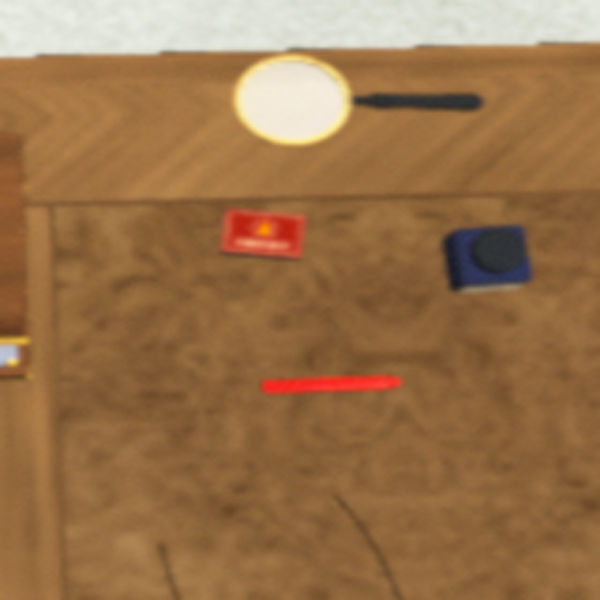

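```bash
cat >> h.py <<'E'
from scipy.spatial.transform import Rotation as Ro
def tool():
    o=robot.get_obs();R=Ro.from_euler('xyz',o['ee_rot']).as_matrix();return o,R
def phi(R): return np.degrees(np.arctan2(R[1,1],R[0,1]))  # world heading of tool y
def plan(target,head=None):
    """target TCP world; head = desired heading(deg) of tool y mod 180. prints tool-axis fractions"""
    o,R=tool();d=R.T@(np.array(target)-o['tool_pos'])
    print('t',o['time'],'tcp',o['tool_pos'].round(4),'phi',phi(R).round(2),'xax',R[:,0].round(3),'j6',o['joint_positions'][5].round(2),'w',o['width'].round(4),'F',o['wrist_force'].round(1))
    if head is not None:
        dt=(head-phi(R)+90)%180-90
        print(' turn deg (world ccw)',dt.round(2),' tool-x turn frac',(-dt/360).round(4))
    print(' shift mm tool',(d*1000).round(1),' frac',(d/0.25).round(4))
E
python3 - <<'E'
from h import *
o,R=tool();print(R.round(3),phi(R))
for n in('top','side'):
    s=load(n+'0');C=cloud(s);hsv=cv2.cvtColor(s['pixels'],cv2.COLOR_RGB2HSV);H,S,V=[hsv[...,i].astype(int) for i in range(3)]
    # bar
    m=(H>18)&(H<30)&(S>150)&(V>120)&(C[...,2]>.175)&(C[...,2]<.22)&(abs(C[...,1]-.18)<.09)
    P=C[m]; 
    if len(P)>10:
        c=np.polyfit(P[:,1],P[:,0],1);print(n,'bar',P.mean(0).round(4),'y',P[:,1].min().round(3),P[:,1].max().round(3),'yaw',np.degrees(np.arctan(-c[0])).round(2),'z98',np.percentile(P[:,2],95))
    # lid plane: points with z .06-.15 in lid region, fit plane by edges
    m=(C[...,2]>.03)&(C[...,2]<.21)&(C[...,0]>.42)&(C[...,0]<.75)&(C[...,1]>-.02)&(C[...,1]<.42)
    # tall chest outline
    P=C[m]; r=cv2.minAreaRect(P[:,:2].astype(np.float32));print(n,'outline',r)
    # front rim wall z~.04
    m=(C[...,2]>.036)&(C[...,2]<.045)&(C[...,0]>.42)&(C[...,0]<.52)&(C[...,1]>-.02)&(C[...,1]<.42)
    P=C[m];print(n,'rim',len(P),P.min(0).round(3),P.max(0).round(3)); 
    if len(P)>20:
        c=np.polyfit(P[:,1],P[:,0],1);print(np.degrees(np.arctan(-c[0])),P.mean(0))
    # bottle cap/top faces
    m=(abs(C[...,0]-.57)<.05)&(abs(C[...,1]+.31)<.05)
    for z0,z1 in((.034,.046),(.052,.07)):
        P=C[m&(C[...,2]>z0)&(C[...,2]<z1)];print(n,'bottle',z0,len(P),cv2.minAreaRect(P[:,:2].astype(np.float32)),P[:,2].mean())
E
```

```text
[[-0.001  0.402 -0.916]
 [ 0.002 -0.916 -0.402]
 [-1.    -0.002 -0.   ]] -66.29314113105704
top bar [0.5016 0.1764 0.1904] y 0.117 0.236 yaw 0.02 z98 0.19440336745238704
top outline ((0.5486097931861877, 0.21062198281288147), (0.41478660702705383, 0.2562849521636963), 89.98342895507812)
top rim 470 [0.479 0.005 0.036] [0.504 0.35  0.045]
-0.09449063961731696 [0.4846118  0.17651066 0.03928105]
top bottle 0.034 189 ((0.5713368058204651, -0.3087262511253357), (0.051072388887405396, 0.049158625304698944), 1.3443683385849) 0.038542010714624396
top bottle 0.052 174 ((0.5711851716041565, -0.30962586402893066), (0.034394267946481705, 0.03485457971692085), 42.31894302368164) 0.0587711672687953
side bar [0.505  0.1722 0.1873] y 0.115 0.233 yaw 0.11 z98 0.1932325357553924
side outline ((0.5489022731781006, 0.20703186094760895), (0.2560029923915863, 0.4195423424243927), 0.11623884737491608)
side rim 268 [0.479 0.    0.036] [0.518 0.349 0.045]
1.6043768159730838 [0.48665971 0.14779422 0.03948796]
side bottle 0.034 219 ((0.5725502967834473, -0.31088101863861084), (0.049232251942157745, 0.0509907603263855), 2.935807466506958) 0.038560549274242434
side bottle 0.052 196 ((0.5725163221359253, -0.31158003211021423), (0.03493040055036545, 0.032273877412080765), 84.60032653808594) 0.05875620297416701
```

{"op": "drive_tool", "data": {"commands": [[[-0.05,0,0,-0.023],[-0.05,0,0,-0.023],[-0.05,0,0,-0.023],[-0.05,0,0,-0.023],[-0.05,0,0,-0.023],[-0.05,0,0,-0.023],[-0.05,0,0,-0.023],[-0.05,0,0,-0.023],[0,0,0,0],[0,0,0,0]]]}}

```text
time: 1.1
tool_pos: [0.2212, -0.5035, 0.3049]
ee_rot: [-2.878, 1.57, 1.83]
wrist_force: [-0.8, 0.6, -0.5]
width: 0.0942
```

```bash
python3 -c "
from h import *
plan([.505,.176,.25],0)"
```

```text
Traceback (most recent call last):
  File "h.py", line 25, in plan
    print('t',o['time'],'tcp',o['tool_pos'].round(4),'phi',phi(R).round(2),'xax',R[:,0].round(3),'j6',o['joint_positions'][5].round(2),'w',o['width'].round(4),'F',o['wrist_force'].round(1))
                                                                                                                                           ^^^^^^^^^^^^^^^^
AttributeError: 'float' object has no attribute 'round'
```

```bash
sed -i "s/o,R=tool();d=R/o,R=tool();o={k:np.asarray(v,float) for k,v in o.items()};d=R/" h.py; python3 -c "
from h import *
plan([.505,.176,.25],0)"
```

```text
t 1.1 tcp [ 0.2212 -0.5035  0.3049] phi -0.22 xax [-0.     0.001 -1.   ] j6 -1.26 w 0.0942 F [-0.8  0.6 -0.5]
 turn deg (world ccw) 0.22  tool-x turn frac -0.0006
 shift mm tool [  55.2  281.2 -680.6]  frac [ 0.221   1.1249 -2.7224]
```

{"op": "drive_tool", "data": {"commands": [[[0,0.066,-0.16,0],[0,0.066,-0.16,0],[0,0.066,-0.16,0],[0,0.066,-0.16,0],[0,0.066,-0.16,0],[0,0.066,-0.16,0],[0,0.066,-0.16,0],[0,0.066,-0.16,0],[0,0.066,-0.16,0],[0,0.066,-0.16,0],[0,0.066,-0.16,0],[0,0.066,-0.16,0],[0,0.066,-0.16,0],[0,0.066,-0.16,0],[0,0.066,-0.16,0],[0,0.066,-0.16,0],[0,0.066,-0.16,0],[0,0,0,0],[0,0,0,0]]]}}

```text
time: 3.0
tool_pos: [0.5018, 0.1766, 0.3036]
ee_rot: [-1.177, 1.567, -2.749]
wrist_force: [-0.3, -0.2, 0.1]
width: 0.0943
```

```bash
python3 -c "
from h import *
plan([.505,.176,.175],0);snap('top','top1');snap('side','side1')"
```

```text
t 3.0 tcp [0.5018 0.1766 0.3036] phi -0.04 xax [-0.004 -0.001 -1.   ] j6 0.23 w 0.0943 F [-0.3 -0.2  0.1]
 turn deg (world ccw) 0.04  tool-x turn frac -0.0001
 shift mm tool [128.5   3.7   0.4]  frac [0.5142 0.0147 0.0017]
```

View pics/side1.png

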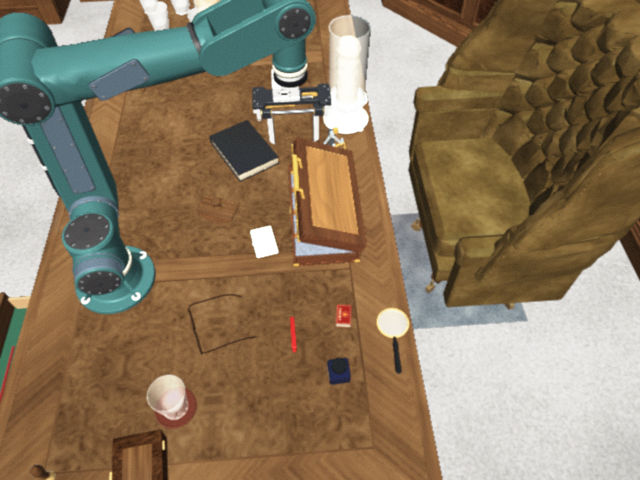

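The gripper is over the bar with its jaws front to back. I'll descend and close.

{"op": "drive_tool", "data": {"commands": [[[0.086,0.013,0,0],[0.086,0,0,0],[0.086,0,0,0],[0.086,0,0,0],[0.086,0,0,0],[0.086,0,0,0],[0,0,0,0],[0,0,0,0]]]}}

```text
time: 3.9
tool_pos: [0.5054, 0.175, 0.177]
ee_rot: [1.146, 1.57, -0.428]
wrist_force: [1.3, 0.2, 0.4]
width: 0.094
```

{"op": "drive_tool", "data": {"commands": [[[0,0,0,0],[0,0,0,0],[0,0,0,0],[0,0,0,0],[0,0,0,0],[0,0,0,0],[0,0,0,0],[0,0,0,0]]], "grip": 0}}

```text
time: 4.7
tool_pos: [0.5055, 0.1761, 0.1764]
ee_rot: [-0.847, 1.571, -2.418]
wrist_force: [0.3, -0.1, 0.5]
width: 0.0334
```

{"op": "drive_tool", "data": {"commands": [[[0,0,0,0],[0,0,0,0],[0,0,0,0],[0,0,0,0],[0,0,0,0],[0,0,0,0]]]}}

```text
time: 5.3
tool_pos: [0.5013, 0.1762, 0.1772]
ee_rot: [-1.508, 1.562, -3.079]
wrist_force: [-12.1, -0.7, 7.7]
width: 0.0128
```

```bash
python3 - <<'E'
from h import *
plan([.505,.176,.175],0)
# arc increments from lid .42 to 1.33, 
H=np.array([.6645,.041]);th=np.linspace(.42,1.335,21)+.328
p=np.stack([H[0]-.218*np.cos(th),H[1]+.218*np.sin(th)],1)
d=np.diff(p,axis=0)
for q in d: print(f"[{-q[1]/.25:.3f}, {q[0]/.25:.3f}, 0, 0],",end=' ')
print(p[[0,-1]])
E
```

```text
t 5.3 tcp [0.5013 0.1762 0.1772] phi 0.0 xax [-0.009 -0.001 -1.   ] j6 0.23 w 0.0128 F [-12.1  -0.7   7.7]
 turn deg (world ccw) -0.0  tool-x turn frac 0.0
 shift mm tool [2.2 3.7 0.2]  frac [0.0088 0.015  0.0008]
[-0.029, 0.028, 0, 0], [-0.027, 0.029, 0, 0], [-0.026, 0.030, 0, 0], [-0.025, 0.031, 0, 0], [-0.023, 0.033, 0, 0], [-0.022, 0.034, 0, 0], [-0.020, 0.035, 0, 0], [-0.018, 0.035, 0, 0], [-0.017, 0.036, 0, 0], [-0.015, 0.037, 0, 0], [-0.013, 0.038, 0, 0], [-0.012, 0.038, 0, 0], [-0.010, 0.039, 0, 0], [-0.008, 0.039, 0, 0], [-0.006, 0.039, 0, 0], [-0.005, 0.040, 0, 0], [-0.003, 0.040, 0, 0], [-0.001, 0.040, 0, 0], [0.001, 0.040, 0, 0], [0.003, 0.040, 0, 0], [[0.50469495 0.18927794]
 [0.68457193 0.25807399]]
```

{"op": "drive_tool", "data": {"commands": [[[0,-0.014,0,0],[-0.029,0.028,0,0],[-0.027,0.029,0,0],[-0.026,0.03,0,0],[-0.025,0.031,0,0],[-0.023,0.033,0,0],[-0.022,0.034,0,0],[-0.02,0.035,0,0],[-0.018,0.035,0,0],[-0.017,0.036,0,0],[-0.015,0.037,0,0],[0,0,0,0],[0,0,0,0],[0,0,0,0]]]}}

```text
time: 6.7
tool_pos: [0.5842, 0.1761, 0.2345]
ee_rot: [1.789, 1.569, 0.218]
wrist_force: [-4.1, -0.6, 5.8]
width: 0.0131
```

```bash
python3 - <<'E'
from h import *
plan([.505,.176,.175],0)
o,R=tool();p=np.array(o['tool_pos'])-.0188*R[:,0]
for hx in(.6605,.6645):
  v=p-[hx,p[1],.041];print(np.hypot(v[0],v[2]),np.arctan2(v[2],-v[0])-.328)
snap('side','side2')
E
```

```text
t 6.7 tcp [0.5842 0.1761 0.2345] phi -0.05 xax [ 0.002  0.    -1.   ] j6 0.2 w 0.0131 F [-4.1 -0.6  5.8]
 turn deg (world ccw) 0.05  tool-x turn frac -0.0001
 shift mm tool [ 59.3 -79.3   0.2]  frac [ 0.2373 -0.3171  0.0007]
0.2255747324566311 0.8974646421175563
0.2269599792406879 0.8808801083061975
```

View pics/side2.png

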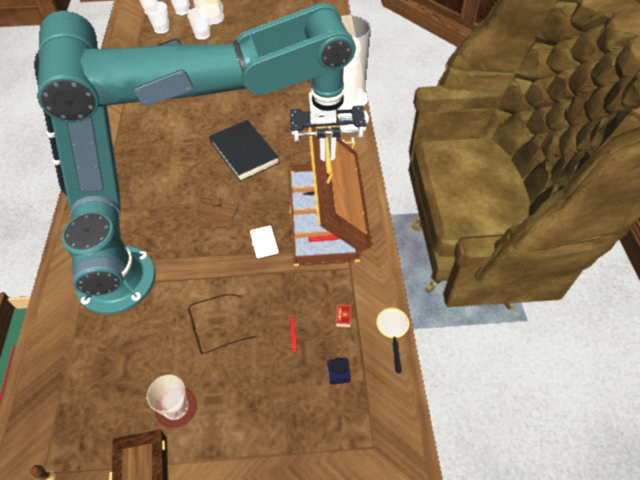

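{"op": "drive_tool", "data": {"commands": [[[-0.013,0.038,0,0],[-0.012,0.038,0,0],[-0.01,0.039,0,0],[-0.008,0.039,0,0],[-0.006,0.039,0,0],[-0.005,0.04,0,0],[-0.003,0.04,0,0],[-0.001,0.04,0,0],[0.001,0.04,0,0],[0.003,0.03,0,0],[0,0,0,0],[0,0,0,0],[0,0,0,0]]]}}

```text
time: 8.05
tool_pos: [0.68, 0.1758, 0.2461]
ee_rot: [1.388, 1.569, -0.184]
wrist_force: [0.2, -1.0, 3.8]
width: 0.013
```

```bash
python3 - <<'E'
from h import *
plan([.505,.176,.175],0)
o,R=tool();p=np.array(o['tool_pos'])-.012*R[:,0]
v=p-[.661,p[1],.041];print(np.hypot(v[0],v[2]),np.arctan2(v[2],-v[0])-.328)
E
```

```text
t 8.05 tcp [0.68   0.1758 0.2461] phi -0.06 xax [ 0.001 -0.    -1.   ] j6 0.17 w 0.013 F [ 0.2 -1.   3.8]
 turn deg (world ccw) 0.06  tool-x turn frac -0.0002
 shift mm tool [  70.8 -175.     0. ]  frac [ 2.833e-01 -7.002e-01  1.000e-04]
0.2178831036937938 1.3298226451685833
```

{"op": "drive_tool", "data": {"commands": [[[0,-0.02,0,0],[0,-0.02,0,0],[0,-0.02,0,0],[0,-0.016,0,0],[0,0,0,0],[0,0,0,0],[0,0,0,0]]]}}

```text
time: 8.75
tool_pos: [0.6615, 0.1759, 0.2465]
ee_rot: [1.602, 1.568, 0.03]
wrist_force: [3.7, -0.6, 6.8]
width: 0.0132
```

```bash
python3 - <<'E'
from h import *
plan([.505,.176,.175],0)
o,R=tool();p=np.array(o['tool_pos'])-.012*R[:,0]
v=p-[.661,p[1],.041];print(np.hypot(v[0],v[2]),np.arctan2(v[2],-v[0])-.328)
s=snap('side','side3')
cv2.imwrite('pics/c3.png',cv2.resize(cv2.cvtColor(s['pixels'],cv2.COLOR_RGB2BGR)[80:280,250:400],None,fx=3,fy=3))
E
```

```text
t 8.75 tcp [0.6615 0.1759 0.2465] phi -0.07 xax [ 0.003  0.    -1.   ] j6 0.18 w 0.0132 F [ 3.7 -0.6  6.8]
 turn deg (world ccw) 0.07  tool-x turn frac -0.0002
 shift mm tool [ 7.100e+01 -1.568e+02  1.000e-01]  frac [ 2.84e-01 -6.27e-01  2.00e-04]
0.21749672886686852 1.2450442921538385
```

View pics/c3.png

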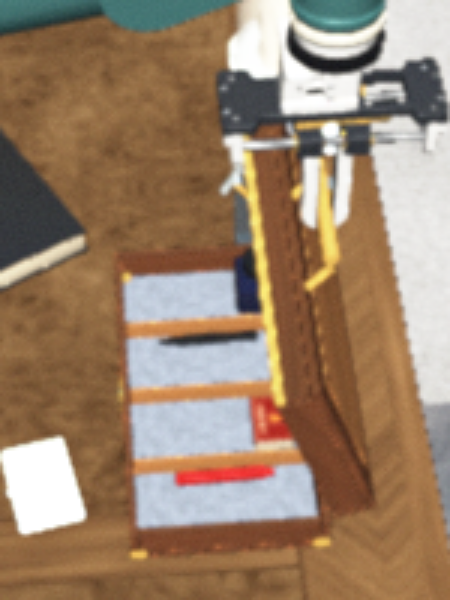

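{"op": "drive_tool", "data": {"commands": [[[0,0,0,0],[0,0,0,0],[0,0,0,0],[0,0,0,0],[0,0,0,0],[-0.05,0,0,0],[-0.08,0,0,0],[-0.08,0,0,0],[0,0,0,0],[0,0,0,0],[0,0,0,0],[0,0,0,0],[0,0,0,0]]], "grip": 0.6}}

```text
time: 10.1
tool_pos: [0.6604, 0.1759, 0.2967]
ee_rot: [-1.363, 1.569, -2.935]
wrist_force: [-0.2, -0.4, -0.1]
width: 0.0565
```

```bash
python3 - <<'E'
from h import *
plan([.469,-.2025,.12],0)
s=snap('top','top4')
C=cloud(s);hsv=cv2.cvtColor(s['pixels'],cv2.COLOR_RGB2HSV);H,S,V=[hsv[...,i].astype(int) for i in range(3)]
m=(C[...,2]>.036)&(C[...,2]<.045)&(C[...,0]>.45)&(C[...,0]<.69)&(C[...,1]>-.02)&(C[...,1]<.38)
P=C[m];print(P.min(0).round(3),P.max(0).round(3))
m=(H>18)&(H<30)&(S>150)&(V>120)&(C[...,2]>.19)&(C[...,2]<.3)&(abs(C[...,1]-.18)<.09);P=C[m];print('bar',np.median(P,0) if len(P) else 0)
for k in((.004,.014),(.018,.028),(.026,.033)):
  m=(C[...,2]>k[0])&(C[...,2]<k[1])&(C[...,0]>.49)&(C[...,0]<.52)&(C[...,1]>.0)&(C[...,1]<.35);ys=np.sort(C[m][:,1]);print(k,len(ys),np.histogram(ys,35,(0,.35))[0])
E
```

```text
t 10.1 tcp [0.6604 0.1759 0.2967] phi -0.05 xax [-0.002 -0.    -1.   ] j6 0.18 w 0.0565 F [-0.2 -0.4 -0.1]
 turn deg (world ccw) 0.05  tool-x turn frac -0.0001
 shift mm tool [ 177.2 -190.7  378.5]  frac [ 0.709  -0.7628  1.5142]
[0.479 0.003 0.036] [0.658 0.179 0.045]
bar [0.65497693 0.12682962 0.23506161]
(0.004, 0.014) 655 [ 0 32 42 42 44 43 42 40 38 20 47 43 42 44 42 39 39 16  0  0  0  0  0  0
  0  0  0  0  0  0  0  0  0  0  0]
(0.018, 0.028) 15 [ 0  0  0  0  0  0  0  0  0 15  0  0  0  0  0  0  0  0  0  0  0  0  0  0
  0  0  0  0  0  0  0  0  0  0  0]
(0.026, 0.033) 11 [ 0  0  0  0  0  0  0  0  0 11  0  0  0  0  0  0  0  0  0  0  0  0  0  0
  0  0  0  0  0  0  0  0  0  0  0]
```

View pics/top4.png

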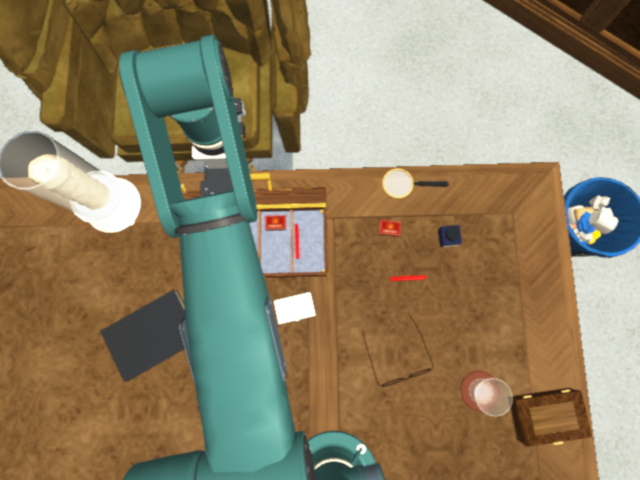

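{"op": "drive_tool", "data": {"commands": [[[0,-0.076,0.151,0],[0,-0.076,0.151,0],[0,-0.076,0.151,0],[0.05,-0.076,0.151,0],[0.1,-0.076,0.151,0],[0.1,-0.076,0.151,0],[0.1,-0.076,0.151,0],[0.1,-0.076,0.151,0],[0.1,-0.076,0.151,0],[0.1,-0.076,0.151,0],[0,0,0,0],[0,0,0,0]]]}}

```text
time: 11.35
tool_pos: [0.4697, -0.2016, 0.1348]
ee_rot: [-2.46, 1.569, 2.249]
wrist_force: [-0.2, -0.1, 0.7]
width: 0.0566
```

```bash
python3 - <<'E'
from h import *
plan([.4695,-.202,.003],0.6)
s=snap('top','top5');snap('side','side5')
C=cloud(s);hsv=cv2.cvtColor(s['pixels'],cv2.COLOR_RGB2HSV);H,S,V=[hsv[...,i].astype(int) for i in range(3)]
m=(H>18)&(H<30)&(S>150)&(V>120)&(C[...,2]>.19)&(C[...,2]<.3)&(abs(C[...,1]-.18)<.09);P=C[m];print('bar',np.median(P,0))
E
```

```text
t 11.35 tcp [ 0.4697 -0.2016  0.1348] phi -0.18 xax [-0.001  0.001 -1.   ] j6 -0.51 w 0.0566 F [-0.2 -0.1  0.7]
 turn deg (world ccw) 0.78  tool-x turn frac -0.0022
 shift mm tool [131.8  -0.    0.6]  frac [ 5.273e-01 -1.000e-04  2.300e-03]
bar [0.65586431 0.17664993 0.23511447]
```

View pics/top5.png

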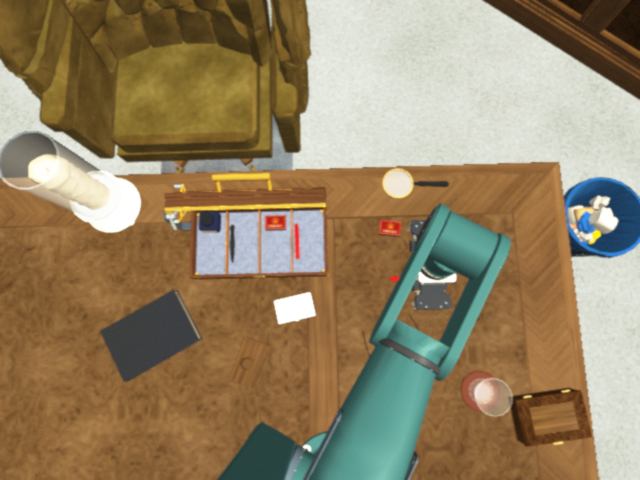

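View pics/side5.png

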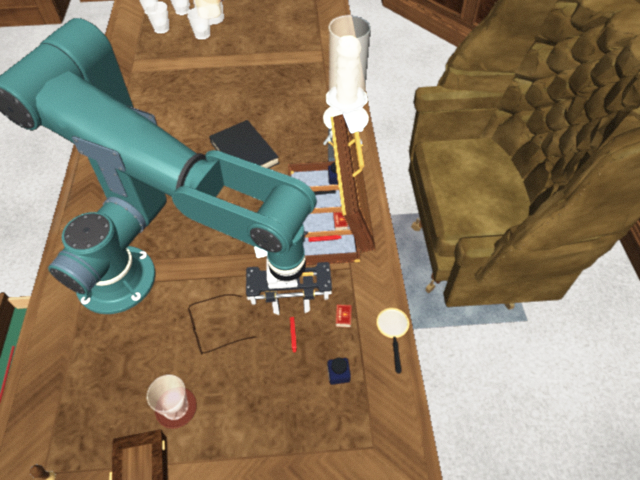

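The lid is propped by itself (bar at (242,177) in the top view). The bays from left to right hold bottle, stylus, matches and wax. Next is the wax stick.

{"op": "drive_tool", "data": {"commands": [[[0.09,0,0,-0.002],[0.09,0,0.002,0],[0.09,0,0,0],[0.09,0,0,0],[0.09,0,0,0],[0.05,0,0,0],[0.02,0,0,0],[0,0,0,0],[0,0,0,0]]]}}

```text
time: 12.35
tool_pos: [0.4716, -0.2021, 0.0068]
ee_rot: [1.041, 1.568, -0.518]
wrist_force: [-0.4, 0.4, 0.4]
width: 0.0567
```

{"op": "drive_tool", "data": {"commands": [[[0,0,0,0],[0,0,0,0],[0,0,0,0],[0,0,0,0],[0,0,0,0],[0,0,0,0],[0,0,0,0],[0,0,0,0]]], "grip": 0}}

```text
time: 13.15
tool_pos: [0.4703, -0.2019, 0.0055]
ee_rot: [-1.117, 1.571, -2.677]
wrist_force: [-0.4, 0.2, 0.8]
width: 0.0104
```

{"op": "drive_tool", "data": {"commands": [[[-0.04,0,0,0],[-0.04,0,0,0],[-0.06,0,0,0],[-0.06,0,0,-0.02],[-0.06,0,0,-0.023],[-0.06,0,0,-0.023],[-0.06,0,0,-0.023],[-0.06,0,0,-0.023],[0,0,0,-0.023],[0,0,0,-0.023],[0,0,0,-0.023],[0,0,0,-0.023],[0,0,0,-0.023],[0,0,0,-0.023],[0,0,0,0],[0,0,0,0]]]}}

```text
time: 14.75
tool_pos: [0.4707, -0.2019, 0.1163]
ee_rot: [-0.495, 1.57, -0.486]
wrist_force: [-0.9, 0.3, 0.1]
width: 0.0104
```

```bash
python3 - <<'E'
from h import *
plan([.546,.043,.1],90)
s=snap('side','side6')
s=load('top5');C=cloud(s);hsv=cv2.cvtColor(s['pixels'],cv2.COLOR_RGB2HSV);H,S,V=[hsv[...,i].astype(int) for i in range(3)]
red=((H<8)|(H>172))&(S>150)&(V>90)
n_,lab,st,ce=cv2.connectedComponentsWithStats(red.astype(np.uint8))
for i in range(1,n_):
    if st[i,4]>25:
        P=C[lab==i];print(st[i,4],np.nanmedian(P,0).round(3),cv2.minAreaRect(P[:,:2].astype(np.float32)))
m=(C[...,2]>.018)&(C[...,2]<.036)&(C[...,0]>.5)&(C[...,0]<.56)&(C[...,1]>.02)&(C[...,1]<.33);print('div',np.histogram(C[m][:,1],np.arange(.02,.34,.01)))
m=(C[...,2]>.035)&(C[...,2]<.045)&(C[...,0]>.47)&(C[...,0]<.64)&(C[...,1]>-.05)&(C[...,1]<.4);print(C[m].min(0),C[m].max(0))
E
```

```text
t 14.75 tcp [ 0.4707 -0.2019  0.1163] phi 90.5 xax [ 0.001 -0.001 -1.   ] j6 -2.1 w 0.0104 F [-0.9  0.3  0.1]
 turn deg (world ccw) -0.5  tool-x turn frac 0.0014
 shift mm tool [ 16.2 244.2  77.4]  frac [0.0649 0.977  0.3097]
207 [0.62  0.132 0.025] ((0.6202815175056458, 0.13435101509094238), (0.047833409160375595, 0.0338200181722641), 88.68936157226562)
266 [ 0.599 -0.16   0.016] ((0.6006145477294922, -0.16253209114074707), (0.056454844772815704, 0.04040472209453583), 80.6871337890625)
105 [0.572 0.079 0.018] ((0.5708581805229187, 0.0795387253165245), (0.08675132691860199, 0.007797225844115019), 0.001822868944145739)
45 [ 0.469 -0.164  0.009] ((0.4534260034561157, -0.1415794938802719), (0.01554112322628498, 0.0828525722026825), 33.98925018310547)
33 [ 0.226 -0.345  0.002] ((0.22610832750797272, -0.3461500406265259), (0.010230028070509434, 0.026713529601693153), 21.476070404052734)
div (array([ 0,  0,  0,  0,  0, 19, 18, 44,  0,  0,  0,  0,  0,  0,  0, 46,  0,
        0,  0,  0,  0,  0, 16, 34, 28,  0,  0,  0,  0,  0,  0]), array([0.02, 0.03, 0.04, 0.05, 0.06, 0.07, 0.08, 0.09, 0.1 , 0.11, 0.12,
       0.13, 0.14, 0.15, 0.16, 0.17, 0.18, 0.19, 0.2 , 0.21, 0.22, 0.23,
       0.24, 0.25, 0.26, 0.27, 0.28, 0.29, 0.3 , 0.31, 0.32, 0.33]))
[0.47917482 0.00330777 0.03501605] [0.6396153  0.37971962 0.04499041]
```

View pics/side6.png

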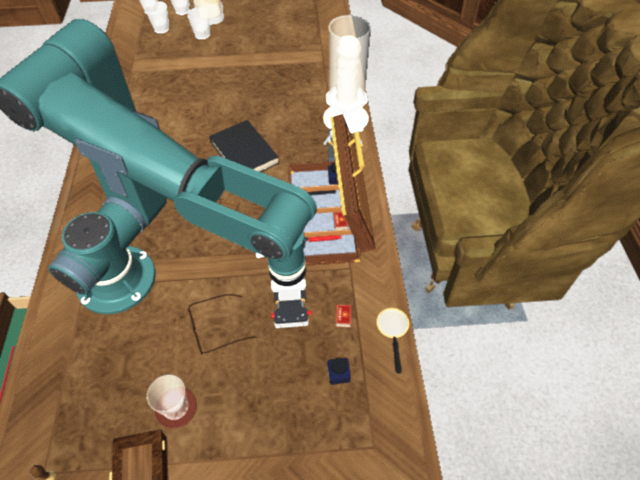

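{"op": "drive_tool", "data": {"commands": [[[0,0.1,0.03,0.0014],[0,0.15,0.045,0],[0,0.15,0.05,0],[0,0.15,0.05,0],[0,0.15,0.05,0],[0,0.15,0.05,0],[0,0.125,0.035,0],[0,0,0,0],[0,0,0,0]]]}}

```text
time: 15.7
tool_pos: [0.547, 0.0426, 0.1155]
ee_rot: [-1.899, 1.57, -1.896]
wrist_force: [-0.2, -0.2, -0.4]
width: 0.0103
```

```bash
python3 - <<'E'
from h import *
plan([.546,.043,.016],90)
s=snap('side','side7')
cv2.imwrite('pics/c7.png',cv2.resize(cv2.cvtColor(s['pixels'],cv2.COLOR_RGB2BGR)[130:330,230:400],None,fx=3,fy=3))
E
```

```text
t 15.7 tcp [0.547  0.0426 0.1155] phi 90.19 xax [-0.    -0.001 -1.   ] j6 -1.6 w 0.0103 F [-0.2 -0.2 -0.4]
 turn deg (world ccw) -0.19  tool-x turn frac 0.0005
 shift mm tool [99.5  0.5 -0.9]  frac [ 0.3978  0.0021 -0.0038]
```

View pics/c7.png

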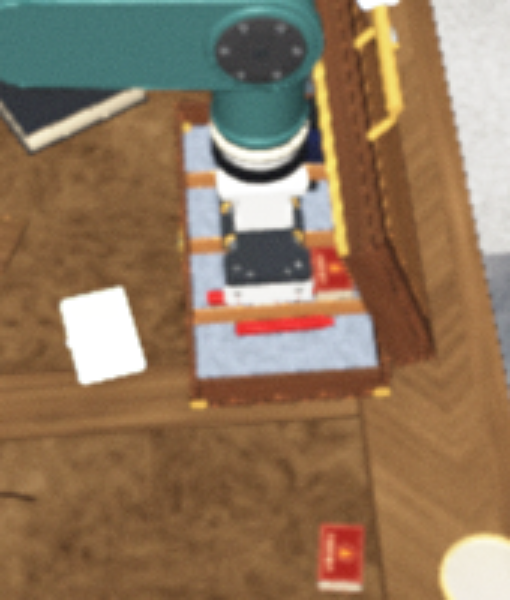

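{"op": "drive_tool", "data": {"commands": [[[0.09,0,0,0],[0.09,0,0,0],[0.09,0,0,0],[0.09,0,0,0],[0.04,0,0,0],[0,0,0,0],[0,0,0,0],[0,0,0,0]]]}}

```text
time: 16.55
tool_pos: [0.5479, 0.0418, 0.0166]
ee_rot: [-0.088, 1.569, -0.086]
wrist_force: [0.3, 0.5, -0.9]
width: 0.0105
```

{"op": "drive_tool", "data": {"commands": [[[0,0,0,0],[0,0,0,0],[0,0,0,0],[0,0,0,0],[-0.05,0,0,0],[-0.09,0,0,0],[-0.1,0,0,0],[-0.1,0,0,0],[-0.1,0,0,0],[0,0,0,0]]], "grip": 0.3}}

```text
time: 17.55
tool_pos: [0.5499, 0.0422, 0.1309]
ee_rot: [-0.038, 1.561, -0.035]
wrist_force: [0.5, 0.3, 1.0]
width: 0.0281
```

```bash
python3 - <<'E'
from h import *
plan([.601,-.1605,.12],8)
for n in('top','side'):
    s=load(n+'0');C=cloud(s);hsv=cv2.cvtColor(s['pixels'],cv2.COLOR_RGB2HSV);H,S,V=[hsv[...,i].astype(int) for i in range(3)]
    m=(C[...,2]>.006)&(C[...,2]<.03)&(abs(C[...,0]-.6)<.05)&(abs(C[...,1]+.16)<.05)
    print(n,cv2.minAreaRect(C[m][:,:2].astype(np.float32)))
    m=(C[...,2]>.013)&m
    print(n,cv2.minAreaRect(C[m][:,:2].astype(np.float32)))
    P=C[m][:,:2];w,v=np.linalg.eigh(np.cov(P.T));print(P.mean(0),np.degrees(np.arctan2(v[1,1],v[0,1])))
E
```

```text
t 17.55 tcp [0.5499 0.0422 0.1309] phi 90.17 xax [ 0.01 -0.   -1.  ] j6 -1.6 w 0.0281 F [0.5 0.3 1. ]
 turn deg (world ccw) -82.17  tool-x turn frac 0.2283
 shift mm tool [  11.5 -202.8   50.3]  frac [ 0.046  -0.8114  0.2014]
top ((0.5980007648468018, -0.16973650455474854), (0.07223426550626755, 0.038209620863199234), 82.20311737060547)
top ((0.5988841652870178, -0.16050738096237183), (0.05335645750164986, 0.03826151043176651), 80.31700897216797)
[ 0.59899036 -0.16041005] 80.16452188409583
side ((0.5855094194412231, -0.16587397456169128), (0.07495243102312088, 0.062382377684116364), 80.98130798339844)
side ((0.5994902849197388, -0.1609417200088501), (0.057673487812280655, 0.036055758595466614), 80.63091278076172)
[ 0.59951282 -0.16178284] 78.67699725107549
```

{"op": "drive_tool", "data": {"commands": [[[-0.05,0,0,0],[0,-0.135,0.033,0],[0,-0.135,0.033,0],[0,-0.135,0.033,0],[0,-0.135,0.033,0],[0,-0.135,0.033,0],[0,-0.137,0.031,0],[0,0,0,0.0232],[0,0,0,0.0232],[0,0,0,0.0232],[0,0,0,0.0232],[0,0,0,0.0232],[0,0,0,0.0232],[0,0,0,0.0232],[0,0,0,0.0232],[0,0,0,0.0232],[0,0,0,0.0232],[0,0,0,0.0232],[0,0,0,0.0232]]], "grip": 0.6}}

```text
time: 19.45
tool_pos: [0.5958, -0.1603, 0.1365]
ee_rot: [-1.713, 1.568, 2.818]
wrist_force: [0.6, -0.1, -0.1]
width: 0.0565
```

```bash
cat > look.py <<'E'
import sys
from h import *
f=sys.argv[1]
for n in('top','side'):
    s=snap(n,n+f);C=cloud(s);hsv=cv2.cvtColor(s['pixels'],cv2.COLOR_RGB2HSV);H,S,V=[hsv[...,i].astype(int) for i in range(3)]
    red=((H<8)|(H>172))&(S>150)&(V>90); blue=(H>105)&(H<135)&(S>100)&(V<140)
    for k,q in(('red',red),('blue',blue)):
        n_,lab,st,ce=cv2.connectedComponentsWithStats(q.astype(np.uint8))
        for i in range(1,n_):
            P=C[lab==i]
            if st[i,4]>25 and .42<np.nanmedian(P,0)[0]<.68:
                r=cv2.minAreaRect(P[~np.isnan(P[:,0])][:,:2].astype(np.float32));print(n,k,st[i,4],ce[i].round(),np.nanmedian(P,0).round(3),np.round(r[0],3),np.round(r[1],3),round(r[2],1))
    a=cv2.cvtColor(s['pixels'],cv2.COLOR_RGB2BGR)
    cv2.imwrite(f'pics/z{n}{f}.png',cv2.resize(a[160:310,150:480] if n=='top' else a[120:400,250:420],None,fx=2,fy=2))
E
python3 look.py 8; python3 -c "
from h import *
plan([.599,-.161,.006],-10)"
```

```text
top red 207 [275. 222.] [0.62  0.132 0.024] [0.62  0.134] [0.047 0.033] 89.4
top red 49 [383. 228.] [ 0.596 -0.142  0.017] [ 0.576 -0.135] [0.014 0.089] 66.7
top red 105 [297. 241.] [0.572 0.079 0.018] [0.571 0.079] [0.087 0.008] 0.5
top red 101 [312. 250.] [0.546 0.04  0.018] [0.547 0.04 ] [0.005 0.087] 88.9
top blue 128 [212. 222.] [0.614 0.287 0.046] [0.624 0.301] [0.043 0.044] 88.1
top blue 32 [454. 241.] [ 0.555 -0.32   0.039] [ 0.554 -0.318] [0.009 0.027] 16.8
side red 82 [317. 238.] [0.55  0.078 0.017] [0.553 0.081] [0.052 0.02 ] 5.2
side red 233 [344. 314.] [ 0.601 -0.159  0.016] [ 0.599 -0.16 ] [0.057 0.037] 79.0
side blue 211 [338. 375.] [ 0.568 -0.329  0.037] [ 0.571 -0.313] [0.044 0.047] 6.1
t 19.55 tcp [ 0.5958 -0.1604  0.1366] phi -10.04 xax [-0.003  0.001 -1.   ] j6 -0.18 w 0.0562 F [-0.  -0.1 -0.8]
 turn deg (world ccw) 0.04  tool-x turn frac -0.0001
 shift mm tool [1.306e+02 3.600e+00 1.000e-01]  frac [5.224e-01 1.430e-02 4.000e-04]
```

View pics/ztop8.png

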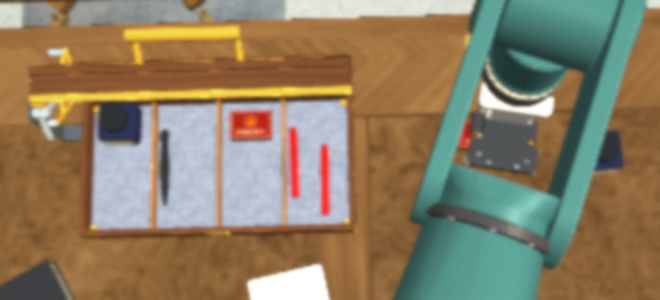

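View pics/zside8.png

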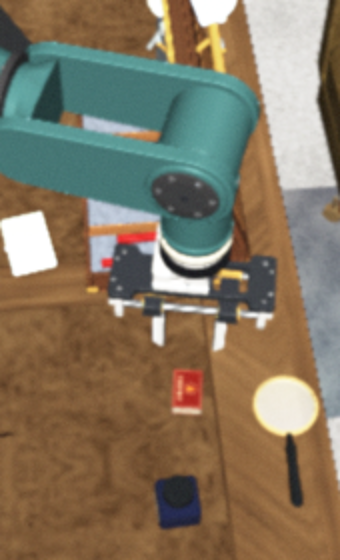

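The wax is in its bay at about (0.546, 0.040). The matchbox still lies at (0.599, −0.161), so I'll go down for it.

{"op": "drive_tool", "data": {"commands": [[[0.09,0.014,0,0],[0.09,0,0,0],[0.09,0,0,0],[0.09,0,0,0],[0.09,0,0,0],[0.05,0,0,0],[0.022,0,0,0],[0,0,0,0],[0,0,0,0]]]}}

```text
time: 20.45
tool_pos: [0.6008, -0.1615, 0.0086]
ee_rot: [1.376, 1.569, -0.37]
wrist_force: [-0.8, 0.5, -0.1]
width: 0.0564
```

{"op": "drive_tool", "data": {"commands": [[[0,0,0,0],[0,0,0,0],[0,0,0,0],[0,0,0,0],[0,0,0,0],[0,0,0,0],[0,0,0,0]]], "grip": 0}}

```text
time: 21.15
tool_pos: [0.6006, -0.1615, 0.0084]
ee_rot: [1.332, 1.569, -0.414]
wrist_force: [-0.1, 0.5, 5.5]
width: 0.0382
```

{"op": "drive_tool", "data": {"commands": [[[0,0,0,0],[0,0,0,0],[-0.03,0,0,0],[-0.06,0,0,0],[-0.08,0,0,-0.0232],[-0.09,0,0,-0.0232],[-0.09,0,0,-0.0232],[-0.09,0,0,-0.0232],[0,0,0,-0.0232],[0,0,0,-0.0232],[0,0,0,-0.0232],[0,0,0,-0.0232],[0,0,0,-0.0232],[0,0,0,-0.0232],[0,0,0,-0.0232],[0,0,0,-0.0232],[0,0,0,0]]]}}

```text
time: 22.85
tool_pos: [0.6001, -0.1613, 0.1182]
ee_rot: [-0.445, 1.57, -0.442]
wrist_force: [0.6, 1.2, -0.0]
width: 0.038
```

```bash
python3 look.py 9; python3 -c "
from h import *
plan([.540,.134,.12],90)"
```

```text
top red 208 [275. 222.] [0.62  0.132 0.025] [0.62  0.134] [0.048 0.033] 88.6
top red 123 [396. 224.] [ 0.583 -0.163  0.126] [ 0.587 -0.172] [0.025 0.083] 30.1
top red 104 [297. 241.] [0.572 0.079 0.018] [0.571 0.079] [0.087 0.008] 0.6
top red 101 [312. 250.] [0.546 0.04  0.018] [0.547 0.04 ] [0.006 0.086] 88.8
top blue 129 [213. 222.] [0.614 0.287 0.046] [0.625 0.301] [0.044 0.043] 87.2
top blue 38 [453. 241.] [ 0.555 -0.314  0.04 ] [ 0.555 -0.313] [0.008 0.033] 4.2
side red 83 [319. 238.] [0.556 0.079 0.017] [0.555 0.082] [0.055 0.019] 0.7
side red 109 [316. 250.] [0.544 0.038 0.017] [ 0.534 -0.057] [0.21  0.079] 84.8
side blue 220 [338. 375.] [ 0.569 -0.33   0.037] [ 0.572 -0.314] [0.045 0.045] 0.8
t 22.95 tcp [ 0.6001 -0.1613  0.1179] phi 89.99 xax [ 0. -0. -1.] j6 -1.92 w 0.0374 F [ 0.  -0.6 -0.8]
 turn deg (world ccw) 0.01  tool-x turn frac -0.0
 shift mm tool [ -2.1 295.2 -60.1]  frac [-0.0085  1.181  -0.2406]
```

View pics/zside9.png

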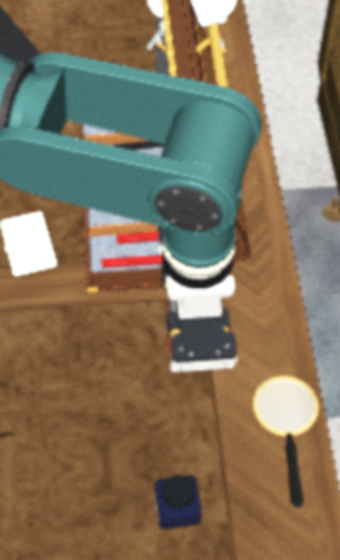

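{"op": "drive_tool", "data": {"commands": [[[0,0,-0.12,0],[0,0.05,-0.12,0],[0,0.15,0,0],[0,0.15,0,0],[0,0.15,0,0],[0,0.15,0,0],[0,0.15,0,0],[0,0.15,0,0],[0,0.15,0,0],[0,0.08,0,0],[0,0,0,0],[0,0,0,0],[0,0,0,0]]]}}

```text
time: 24.25
tool_pos: [0.5393, 0.1325, 0.1175]
ee_rot: [-1.547, 1.57, -1.546]
wrist_force: [-0.7, -0.8, -0.6]
width: 0.0379
```

```bash
python3 look.py 10; python3 -c "
from h import *
plan([.540,.134,.018],90)"
```

```text
top red 101 [312. 250.] [0.545 0.04  0.018] [0.547 0.04 ] [0.006 0.087] 89.3
top red 30 [267. 254.] [0.521 0.14  0.126] [0.522 0.14 ] [0.014 0.009] 2.6
top blue 105 [448. 238.] [ 0.559 -0.296  0.039] [ 0.571 -0.308] [0.041 0.044] 0.2
side red 119 [340. 219.] [0.618 0.13  0.024] [0.62  0.137] [0.034 0.054] 4.4
side red 131 [324. 238.] [0.57  0.079 0.017] [0.571 0.084] [0.088 0.023] 1.4
side red 110 [317. 250.] [0.545 0.038 0.017] [0.547 0.04 ] [0.015 0.088] 87.5
side blue 77 [332. 176.] [0.61  0.283 0.044] [0.606 0.296] [0.018 0.044] 23.3
side blue 219 [338. 375.] [ 0.569 -0.329  0.037] [ 0.572 -0.314] [0.045 0.046] 1.9
t 24.35 tcp [0.5393 0.1324 0.1175] phi 90.04 xax [ 0. -0. -1.] j6 -1.43 w 0.038 F [-0.1  0.2  0.1]
 turn deg (world ccw) -0.04  tool-x turn frac 0.0001
 shift mm tool [99.5  1.7  0.7]  frac [0.398  0.0067 0.0027]
```

View pics/zside10.png

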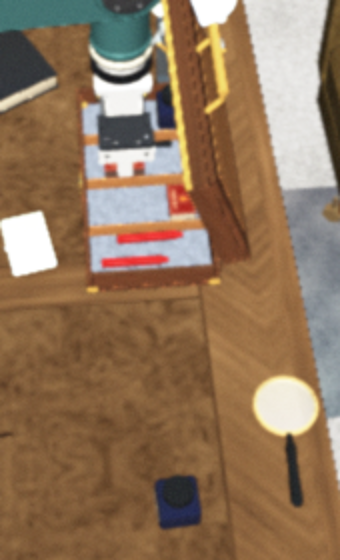

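{"op": "drive_tool", "data": {"commands": [[[0.09,0.007,0,0],[0.09,0,0,0],[0.09,0,0,0],[0.09,0,0,0],[0.036,0,0,0],[0,0,0,0],[0,0,0,0],[0,0,0,0]]]}}

```text
time: 25.15
tool_pos: [0.5401, 0.1352, 0.0196]
ee_rot: [0.097, 1.569, 0.099]
wrist_force: [-0.1, 0.3, -0.2]
width: 0.038
```

{"op": "drive_tool", "data": {"commands": [[[0,0,0,0],[0,0,0,0],[0,0,0,0],[-0.02,0,0,0],[-0.05,0,0,0],[-0.09,0,0,0],[-0.1,0,0,0],[-0.1,0,0,0],[-0.1,0,0,0],[0,0,0,0]]], "grip": 0.48}}

```text
time: 26.15
tool_pos: [0.5421, 0.1358, 0.1393]
ee_rot: [0.134, 1.56, 0.137]
wrist_force: [-0.0, -0.3, -0.5]
width: 0.0451
```

```bash
python3 -c "
from h import *
plan([.5715,-.310,.15],0)"
```

```text
t 26.15 tcp [0.5421 0.1358 0.1393] phi 90.17 xax [ 0.01   0.001 -1.   ] j6 -1.43 w 0.0451 F [-0.  -0.3 -0.5]
 turn deg (world ccw) 89.83  tool-x turn frac -0.2495
 shift mm tool [ -11.1 -445.9   28.2]  frac [-0.0443 -1.7835  0.1126]
```

{"op": "drive_tool", "data": {"commands": [[[-0.06,0,0,0],[0,-0.15,0,0],[0,-0.15,0,0],[0,-0.15,0,0],[0,-0.15,0,0],[0,-0.15,0.01,0],[0,-0.15,0.02,0],[0,-0.15,0.02,0],[0,-0.15,0.02,0],[0,-0.15,0.02,0],[0,-0.15,0.02,0],[0,-0.15,0,0],[0,-0.13,0,0],[0,0,0,0],[0,0,0,0],[0,0,0,0]]], "grip": 1}}

```text
time: 27.75
tool_pos: [0.5678, -0.3083, 0.1479]
ee_rot: [2.236, 1.569, 2.24]
wrist_force: [-0.4, 0.2, -0.1]
width: 0.0938
```

```bash
python3 look.py 11; python3 -c "
from h import *
plan([.5715,-.310,.016],91)"
```

```text
top red 208 [275. 222.] [0.62  0.133 0.024] [0.62  0.134] [0.048 0.033] 89.5
top red 104 [297. 241.] [0.572 0.079 0.018] [0.571 0.079] [0.087 0.008] 0.0
top red 101 [312. 250.] [0.545 0.04  0.018] [0.547 0.04 ] [0.006 0.086] 89.0
top red 203 [275. 253.] [0.539 0.134 0.024] [0.54  0.132] [0.051 0.031] 0.1
top blue 126 [212. 222.] [0.615 0.287 0.047] [0.625 0.3  ] [0.043 0.043] 89.8
side red 34 [313. 239.] [0.539 0.078 0.017] [0.539 0.079] [0.025 0.015] 9.4
side red 55 [312. 250.] [0.533 0.038 0.017] [0.532 0.04 ] [0.011 0.047] 84.3
side blue 75 [332. 176.] [0.61  0.283 0.045] [0.612 0.297] [0.019 0.045] 2.3
side blue 186 [339. 376.] [ 0.569 -0.332  0.037] [ 0.572 -0.321] [0.045 0.031] 0.6
t 27.85 tcp [ 0.5681 -0.3081  0.1485] phi 90.26 xax [-0.  0. -1.] j6 -2.16 w 0.0936 F [ 0.3  0.1 -0.4]
 turn deg (world ccw) 0.74  tool-x turn frac -0.002
 shift mm tool [132.5  -2.    3.5]  frac [ 0.5299 -0.0078  0.0139]
```

View pics/zside11.png

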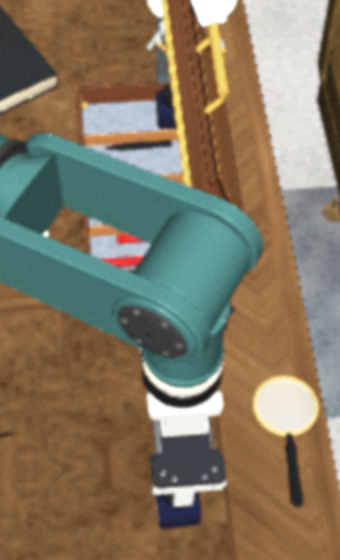

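View pics/ztop11.png

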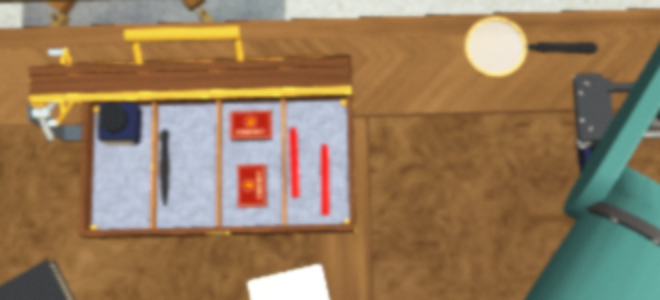

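The matchbox is in at (0.540, 0.133). The bottle hasn't moved, so I'll go down for it.

{"op": "drive_tool", "data": {"commands": [[[0.09,-0.008,0.014,-0.002],[0.09,0,0,0],[0.09,0,0,0],[0.09,0,0,0],[0.09,0,0,0],[0.05,0,0,0],[0.03,0,0,0],[0,0,0,0],[0,0,0,0]]]}}

```text
time: 28.75
tool_pos: [0.5722, -0.3118, 0.0172]
ee_rot: [-0.631, 1.569, -0.615]
wrist_force: [-0.4, 0.2, 0.8]
width: 0.0936
```

{"op": "drive_tool", "data": {"commands": [[[0,0,0,0],[0,0,0,0],[0,0,0,0],[0,0,0,0],[0,0,0,0],[0,0,0,0],[0,0,0,0],[0,0,0,0]]], "grip": 0}}

```text
time: 29.55
tool_pos: [0.5716, -0.3111, 0.016]
ee_rot: [1.464, 1.57, 1.479]
wrist_force: [-0.0, 2.4, 0.9]
width: 0.0498
```

{"op": "drive_tool", "data": {"commands": [[[0,0,0,0],[-0.03,0,0,0],[-0.06,0,0,0],[-0.08,0,0,0],[-0.09,0,0,0],[-0.09,0,0,0],[-0.09,0,0,0],[0,0,0,0],[0,0,0,0]]]}}

```text
time: 30.45
tool_pos: [0.5717, -0.312, 0.1268]
ee_rot: [-0.795, 1.569, -0.78]
wrist_force: [0.3, -0.1, -2.1]
width: 0.0499
```

```bash
python3 -c "
from h import *
plan([.530,.302,.13],90)"; python3 look.py 12
```

```text
t 30.45 tcp [ 0.5717 -0.312   0.1268] phi 90.87 xax [ 0.001 -0.001 -1.   ] j6 -2.17 w 0.0499 F [ 0.3 -0.1 -2.1]
 turn deg (world ccw) -0.87  tool-x turn frac 0.0024
 shift mm tool [ -4.1 614.6 -32.3]  frac [-0.0163  2.4583 -0.1292]
top red 205 [275. 222.] [0.62  0.132 0.024] [0.62  0.134] [0.047 0.034] 88.3
top red 105 [297. 241.] [0.572 0.079 0.018] [0.571 0.08 ] [0.087 0.008] 1.1
top red 101 [312. 250.] [0.545 0.04  0.018] [0.547 0.04 ] [0.005 0.087] 89.1
top red 204 [275. 253.] [0.539 0.134 0.024] [0.54  0.132] [0.031 0.05 ] 90.0
top blue 128 [212. 222.] [0.615 0.287 0.047] [0.625 0.301] [0.044 0.046] 0.1
side red 51 [339. 215.] [0.619 0.151 0.024] [0.618 0.144] [0.023 0.038] 20.1
side red 92 [314. 250.] [0.538 0.038 0.017] [0.539 0.039] [0.013 0.072] 89.2
side blue 75 [332. 176.] [0.61  0.283 0.043] [0.607 0.297] [0.02  0.046] 21.5
```

View pics/zside12.png

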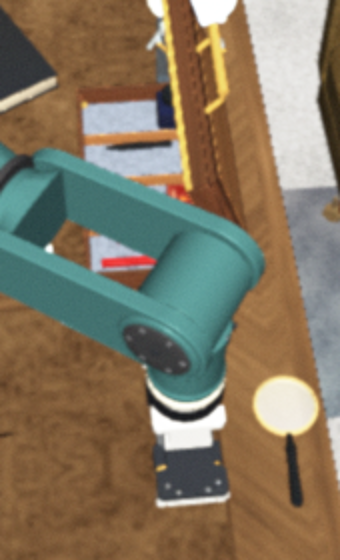

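```bash
python3 - <<'E'
from h import *
for n in('top12','side12'):
    C=cloud(load(n))
    m=(C[...,2]>.05)&(C[...,2]<.3)&(C[...,1]>.345)&(C[...,1]<.42)&(C[...,0]>.45)&(C[...,0]<.72)
    P=C[m];print(n,len(P),np.percentile(P,[0,2,50,98,100],axis=0).round(3))
    P=P[P[:,0]<.6];print(P.round(3)[:15])
E
```

```text
top12 338 [[0.592 0.345 0.053]
 [0.596 0.345 0.062]
 [0.619 0.362 0.121]
 [0.703 0.381 0.225]
 [0.707 0.382 0.229]]
[[0.6   0.373 0.111]
 [0.6   0.371 0.11 ]
 [0.599 0.368 0.113]
 [0.598 0.373 0.106]
 [0.598 0.37  0.107]
 [0.598 0.368 0.107]
 [0.596 0.374 0.103]
 [0.596 0.371 0.105]
 [0.596 0.368 0.106]
 [0.597 0.368 0.099]
 [0.594 0.371 0.103]
 [0.594 0.369 0.102]
 [0.595 0.368 0.097]
 [0.593 0.374 0.095]
 [0.592 0.37  0.099]]
side12 169 [[0.593 0.345 0.05 ]
 [0.596 0.345 0.054]
 [0.613 0.371 0.109]
 [0.704 0.382 0.225]
 [0.707 0.386 0.227]]
[[0.6   0.375 0.108]
 [0.599 0.366 0.113]
 [0.596 0.369 0.106]
 [0.599 0.366 0.109]
 [0.593 0.366 0.106]
 [0.596 0.369 0.103]
 [0.599 0.368 0.103]
 [0.593 0.368 0.099]
 [0.596 0.367 0.1  ]
 [0.593 0.368 0.095]
 [0.596 0.366 0.097]]
```

{"op": "drive_tool", "data": {"commands": [[[0,0,-0.06,0.0024],[0,0.05,-0.06,0],[0,0.12,-0.067,0],[0,0.15,0,0],[0,0.15,0,0],[0,0.15,0,0],[0,0.15,0,0],[0,0.15,0,0],[0,0.15,0,0],[0,0.15,0,0],[0,0.15,0,0],[0,0.15,0,0],[0,0.15,0,0],[0,0.15,0,0],[0,0.15,0,0],[0,0.15,0,0],[0,0.15,0,0],[0,0.15,0,0],[0,0.04,0,0],[0,0,0,0]]]}}

```text
time: 32.55
tool_pos: [0.5234, 0.304, 0.124]
ee_rot: [-2.585, 1.567, -2.582]
wrist_force: [-0.9, -0.5, -1.6]
width: 0.0498
```

```bash
python3 -c "
from h import *
plan([.525,.302,.026],90)"; python3 look.py 13
```

```text
t 32.55 tcp [0.5234 0.304  0.124 ] phi 90.17 xax [-0.003 -0.002 -1.   ] j6 -1.14 w 0.0498 F [-0.9 -0.5 -1.6]
 turn deg (world ccw) -0.17  tool-x turn frac 0.0005
 shift mm tool [98.  -1.9  1.9]  frac [ 0.3919 -0.0075  0.0075]
top red 206 [275. 222.] [0.62  0.133 0.024] [0.62  0.134] [0.048 0.033] 88.8
top red 104 [297. 241.] [0.572 0.079 0.018] [0.571 0.079] [0.087 0.008] 0.1
top red 101 [312. 250.] [0.547 0.04  0.018] [0.547 0.04 ] [0.006 0.087] 88.9
top red 205 [275. 253.] [0.539 0.134 0.024] [0.541 0.132] [0.032 0.05 ] 89.4
top blue 71 [215. 219.] [0.628 0.284 0.046] [0.628 0.286] [0.014 0.035] 89.2
side red 119 [339. 220.] [0.618 0.131 0.024] [0.62  0.137] [0.056 0.032] 88.9
side red 142 [312. 222.] [0.54  0.133 0.024] [0.541 0.131] [0.048 0.038] 1.2
side red 130 [324. 238.] [0.57  0.079 0.018] [0.571 0.082] [0.087 0.022] 3.6
side red 111 [317. 250.] [0.545 0.039 0.017] [0.547 0.04 ] [0.088 0.013] 0.5
side blue 29 [296. 157.] [0.507 0.28  0.139] [0.507 0.282] [0.016 0.006] 87.0
side blue 75 [332. 176.] [0.61  0.283 0.044] [0.606 0.298] [0.02  0.049] 20.6
```

View pics/side13.png

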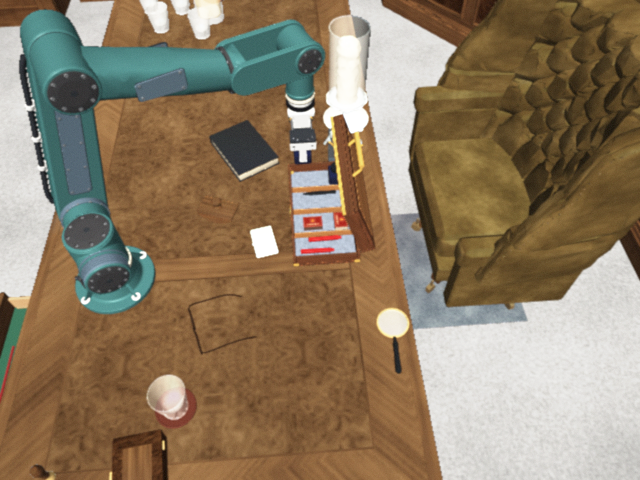

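{"op": "drive_tool", "data": {"commands": [[[0.09,-0.005,0.006,0],[0.09,0,0,0],[0.08,0,0,0],[0.05,0,0,0],[0.04,0,0,0],[0.02,0,0,0],[0.015,0,0,0],[0,0,0,0],[0,0,0,0],[0,0,0,0]]]}}

```text
time: 33.65
tool_pos: [0.5265, 0.3022, 0.0306]
ee_rot: [0.365, 1.569, 0.366]
wrist_force: [0.2, 0.2, -2.3]
width: 0.0498
```

```bash
python3 -c "
from h import *
plan([.525,.303,.026],90)"; python3 look.py 14
```

```text
t 33.65 tcp [0.5265 0.3022 0.0306] phi 90.03 xax [ 0.001  0.001 -1.   ] j6 -1.14 w 0.0498 F [ 0.2  0.2 -2.3]
 turn deg (world ccw) -0.03  tool-x turn frac 0.0001
 shift mm tool [ 4.6  0.7 -1.5]  frac [ 0.0183  0.003  -0.006 ]
top red 208 [275. 222.] [0.621 0.133 0.024] [0.62  0.134] [0.048 0.033] 88.5
top red 104 [297. 241.] [0.572 0.079 0.019] [0.571 0.079] [0.087 0.008] 0.9
top red 101 [312. 250.] [0.545 0.04  0.018] [0.547 0.04 ] [0.006 0.086] 89.0
top red 205 [275. 253.] [0.539 0.134 0.024] [0.54  0.132] [0.031 0.05 ] 89.6
top blue 127 [212. 222.] [0.614 0.287 0.047] [0.625 0.301] [0.044 0.043] 89.1
side red 120 [339. 219.] [0.618 0.131 0.024] [0.621 0.143] [0.067 0.034] 89.6
side red 141 [312. 222.] [0.541 0.134 0.024] [0.541 0.131] [0.037 0.048] 87.6
side red 129 [324. 238.] [0.57  0.079 0.018] [0.571 0.081] [0.088 0.021] 1.7
side red 112 [317. 250.] [0.545 0.038 0.017] [0.547 0.04 ] [0.088 0.012] 0.3
side blue 78 [332. 176.] [0.61  0.283 0.044] [0.607 0.295] [0.019 0.042] 22.8
```

View pics/zside14.png

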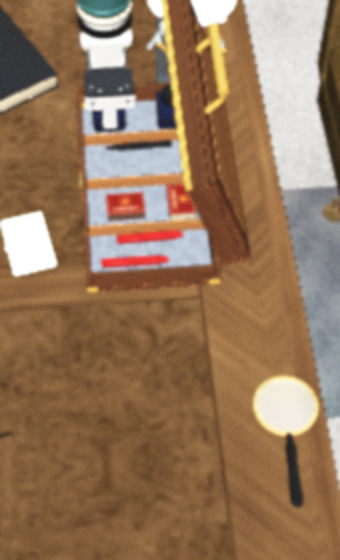

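{"op": "drive_tool", "data": {"commands": [[[0.02,0,0,0],[0,0,0,0],[0,0,0,0],[0,0,0,0]]]}}

```text
time: 34.15
tool_pos: [0.5259, 0.3018, 0.0245]
ee_rot: [-2.441, 1.57, -2.44]
wrist_force: [-0.5, 1.1, -2.1]
width: 0.0502
```

{"op": "drive_tool", "data": {"commands": [[[0,0,0,0],[0,0,0,0],[0,0,0,0],[-0.02,0,0,0],[-0.05,0,0,0],[-0.09,0,0,0],[-0.1,0,0,0],[-0.1,0,0,0],[-0.1,0,0,0],[-0.1,0,0,0],[-0.1,0,0,0],[0,0,0,0]]], "grip": 0.58}}

```text
time: 35.35
tool_pos: [0.5282, 0.3029, 0.196]
ee_rot: [0.419, 1.56, 0.42]
wrist_force: [0.5, -0.6, 1.3]
width: 0.0546
```

```bash
python3 -c "
from h import *
plan([.52,.177,.3],0)"; python3 look.py 15
```

```text
t 35.35 tcp [0.5282 0.3029 0.196 ] phi 90.02 xax [ 0.01   0.004 -1.   ] j6 -1.14 w 0.0546 F [ 0.5 -0.6  1.3]
 turn deg (world ccw) 89.98  tool-x turn frac -0.2499
 shift mm tool [-104.6 -125.5   -7.2]  frac [-0.4185 -0.502  -0.0288]
top red 207 [275. 222.] [0.62  0.132 0.024] [0.62  0.134] [0.048 0.033] 89.5
top red 105 [297. 241.] [0.572 0.079 0.018] [0.571 0.08 ] [0.008 0.087] 89.5
top red 101 [312. 250.] [0.546 0.04  0.018] [0.547 0.04 ] [0.006 0.087] 88.9
top red 203 [275. 253.] [0.54  0.134 0.024] [0.541 0.132] [0.05  0.032] 0.2
top blue 54 [216. 218.] [0.633 0.282 0.045] [0.626 0.281] [0.041 0.015] 19.0
top blue 96 [213. 261.] [0.514 0.282 0.046] [0.517 0.29 ] [0.031 0.054] 42.6
side red 122 [340. 220.] [0.618 0.131 0.024] [0.616 0.137] [0.033 0.057] 13.5
side red 138 [312. 222.] [0.54  0.134 0.024] [0.541 0.133] [0.036 0.048] 89.7
side red 130 [324. 238.] [0.57  0.079 0.017] [0.571 0.082] [0.087 0.02 ] 1.8
side red 112 [317. 250.] [0.545 0.039 0.017] [0.547 0.039] [0.088 0.013] 1.1
side blue 75 [332. 176.] [0.61  0.283 0.043] [0.612 0.294] [0.019 0.043] 5.3
side blue 149 [304. 179.] [0.526 0.279 0.045] [0.525 0.291] [0.042 0.05 ] 76.0
```

View pics/zside15.png

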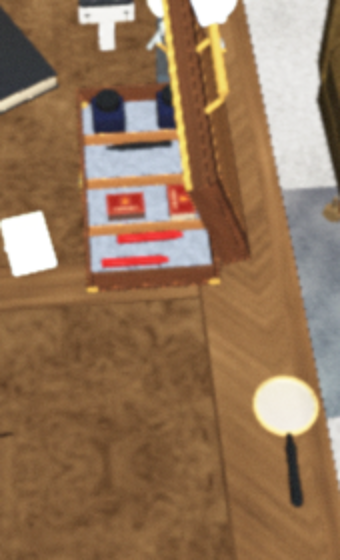

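```bash
python3 - <<'E'
from h import *
for n in('top15','side15'):
    C=cloud(load(n));
    m=((C[...,2]>.006)&(C[...,2]<.1)&(C[...,1]<-.005)&(C[...,1]>-.55)&(C[...,0]>.3)&(C[...,0]<.76)).astype(np.uint8)
    n_,lab,st,ce=cv2.connectedComponentsWithStats(m)
    for i in range(1,n_):
        if st[i,4]>8:print(n,st[i],np.nanmedian(C[lab==i],0).round(3))
E
```

```text
top15 [382 169  67  29 454] [ 0.718 -0.196  0.009]
top15 [396 181  17  16  76] [ 0.703 -0.206  0.008]
top15 [409 316  17  31  34] [ 0.338 -0.217  0.028]
top15 [363 334   4  14  15] [ 0.315 -0.084  0.021]
side15 [225 294  15   3  27] [ 0.315 -0.084  0.021]
side15 [378 308  30  12  68] [ 0.738 -0.162  0.008]
side15 [377 315  32  59 451] [ 0.716 -0.218  0.009]
side15 [223 337  31  10  42] [ 0.335 -0.218  0.027]
```

{"op": "drive_tool", "data": {"commands": [[[-0.1,-0.05,0,0],[-0.1,-0.1,0,0],[-0.1,-0.1,0,0],[-0.1,-0.1,0,0],[-0.06,-0.1,0,0],[0,-0.05,0,0.023],[0,0,0,0.023],[0,0,0,0.023],[0,0,0,0.023],[0,0,0,0.023],[0,0,0,0.023],[0,0,0,0.023],[0,0,0,0.023],[0,0,0,0.023],[0,0,0,0.023],[0,0,0,0.02],[0,0,0,0],[0,0,0,0]]]}}

```text
time: 37.25
tool_pos: [0.5257, 0.1768, 0.3031]
ee_rot: [-1.309, 1.568, -2.877]
wrist_force: [0.2, -0.6, 0.2]
width: 0.0543
```

```bash
python3 -c "
from h import *
plan([.660,.177,.31],0)"
```

```text
t 37.25 tcp [0.5257 0.1768 0.3031] phi 0.17 xax [-0.003 -0.001 -1.   ] j6 0.22 w 0.0543 F [ 0.2 -0.6  0.2]
 turn deg (world ccw) -0.17  tool-x turn frac 0.0005
 shift mm tool [ -7.2 134.3   0.2]  frac [-0.0289  0.5373  0.001 ]
```

{"op": "drive_tool", "data": {"commands": [[[0,0.1,0,0],[0,0.11,0,0],[0,0.11,0,0],[0,0.11,0,0],[0,0.107,0,0],[0,0,0,0],[0.07,0,0,0],[0.07,0,0,0],[0.05,0,0,0],[0.035,0,0,0],[0,0,0,0],[0,0,0,0]]]}}

```text
time: 38.45
tool_pos: [0.6601, 0.1771, 0.249]
ee_rot: [1.658, 1.57, 0.088]
wrist_force: [-0.1, -0.2, 0.1]
width: 0.0547
```

{"op": "drive_tool", "data": {"commands": [[[0,0,0,0],[0,0,0,0],[0,0,0,0],[0,0,0,0],[0,0,0,0],[0,0,0,0],[0,0,0,0],[0,0,0,0],[0,0,0,0]]], "grip": 0}}

```text
time: 39.35
tool_pos: [0.6607, 0.177, 0.2487]
ee_rot: [1.625, 1.569, 0.055]
wrist_force: [2.4, 0.2, 0.8]
width: 0.0133
```

```bash
python3 - <<'E'
from h import *
plan([.660,.177,.2465],0)
H=np.array([.6625,.041]);th=np.linspace(1.26,1.50,10)+.328
p=np.stack([H[0]-.218*np.cos(th),H[1]+.218*np.sin(th)],1)
for q in np.diff(p,axis=0): print(f"[{-q[1]/.25:.3f}, {q[0]/.25:.3f}, 0, 0],",end=' ')
print(p[[0,-1]])
E
```

```text
t 39.35 tcp [0.6607 0.177  0.2487] phi 0.02 xax [ 0.001  0.    -1.   ] j6 0.18 w 0.0133 F [2.4 0.2 0.8]
 turn deg (world ccw) -0.02  tool-x turn frac 0.0
 shift mm tool [ 2.2 -0.8 -0. ]  frac [ 0.009  -0.003  -0.0001]
[0.001, 0.023, 0, 0], [0.001, 0.023, 0, 0], [0.002, 0.023, 0, 0], [0.003, 0.023, 0, 0], [0.003, 0.023, 0, 0], [0.004, 0.023, 0, 0], [0.004, 0.023, 0, 0], [0.005, 0.023, 0, 0], [0.006, 0.023, 0, 0], [[0.66625022 0.25896774]
 [0.71795423 0.25182891]]
```

{"op": "drive_tool", "data": {"commands": [[[0.001,0.023,0,0],[0.001,0.023,0,0],[0.002,0.023,0,0],[0.003,0.023,0,0],[0.003,0.023,0,0],[0.004,0.023,0,0],[0.004,0.023,0,0],[0.005,0.023,0,0],[0.006,0.023,0,0],[0,0,0,0],[0,0,0,0],[0,0,0,0],[0,0,0,0],[0,0,0,0],[0,0,0,0],[0,0,0,0]]]}}

```text
time: 40.95
tool_pos: [0.7121, 0.177, 0.2414]
ee_rot: [1.295, 1.57, -0.275]
wrist_force: [2.4, -0.3, 4.7]
width: 0.0131
```

```bash
python3 look.py 16 >/dev/null; python3 - <<'E'
from h import *
plan([.660,.177,.2465],0)
o,R=tool();p=np.array(o['tool_pos'])-.0105*R[:,0]
for hx in (.661,.663):
  v=p-[hx,p[1],.041];print(np.hypot(v[0],v[2]),np.arctan2(v[2],-v[0])-.328)
a=cv2.imread('pics/side16.png')[100:200,290:390];cv2.imwrite('pics/p16.png',cv2.resize(a,None,fx=5,fy=5))
E
```

```text
t 41.05 tcp [0.7121 0.177  0.2413] phi 0.02 xax [ 0. -0. -1.] j6 0.17 w 0.0132 F [ 0.8 -0.5  4.3]
 turn deg (world ccw) -0.02  tool-x turn frac 0.0001
 shift mm tool [ -5.2 -52.1  -0. ]  frac [-2.070e-02 -2.083e-01 -1.000e-04]
0.21694463059487606 1.4804110348044655
0.2164825874577603 1.471431880658889
```

View pics/p16.png

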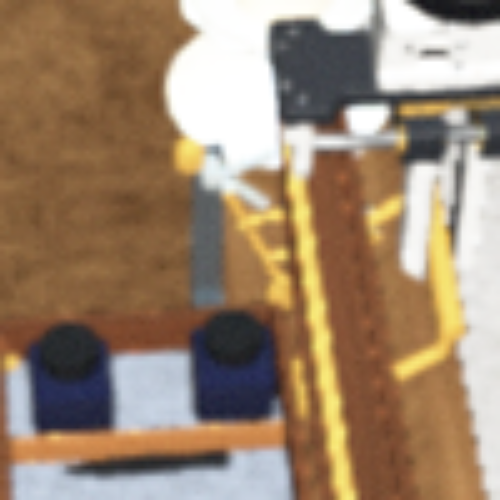

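View pics/ztop16.png

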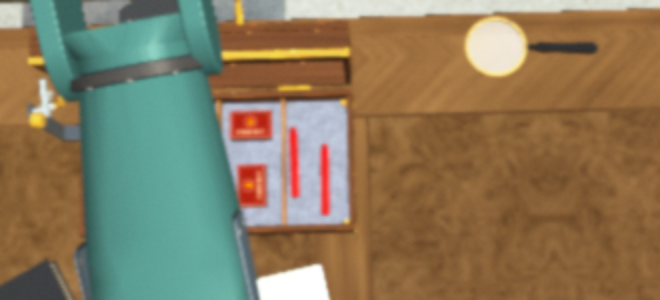

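```bash
python3 - <<'E'
import cv2,numpy as np
L=[]
for f in('side13','side16'): L.append(cv2.resize(cv2.imread(f'pics/{f}.png')[110:180,305:375],None,fx=5,fy=5,interpolation=cv2.INTER_CUBIC))
cv2.imwrite('pics/cmp.png',np.hstack(L))
E
```

```text
(no output)
```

View pics/cmp.png

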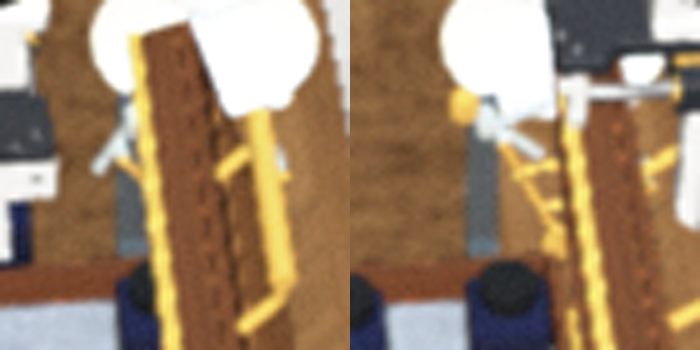

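The pawl has tipped over: its brass weight swung to the front, at (322,131) in the side view. Next I'll lower the lid.

```bash
python3 - <<'E'
import numpy as np
th=np.linspace(1.475,0.03,37)+.328
p=np.stack([-.218*np.cos(th),.218*np.sin(th)],1)
for i,q in enumerate(np.diff(p,axis=0)):
    if i in(18,):print()
    print(f"[{-q[1]/.25:.3f}, {q[0]/.25:.3f}, 0, 0],",end=' ')
E
```

```text
[-0.007, -0.034, 0, 0], [-0.006, -0.034, 0, 0], [-0.005, -0.035, 0, 0], [-0.003, -0.035, 0, 0], [-0.002, -0.035, 0, 0], [-0.000, -0.035, 0, 0], [0.001, -0.035, 0, 0], [0.002, -0.035, 0, 0], [0.004, -0.035, 0, 0], [0.005, -0.035, 0, 0], [0.007, -0.034, 0, 0], [0.008, -0.034, 0, 0], [0.009, -0.034, 0, 0], [0.011, -0.033, 0, 0], [0.012, -0.033, 0, 0], [0.013, -0.032, 0, 0], [0.015, -0.032, 0, 0], [0.016, -0.031, 0, 0], 
[0.017, -0.031, 0, 0], [0.018, -0.030, 0, 0], [0.019, -0.029, 0, 0], [0.021, -0.028, 0, 0], [0.022, -0.027, 0, 0], [0.023, -0.027, 0, 0], [0.024, -0.026, 0, 0], [0.025, -0.025, 0, 0], [0.026, -0.024, 0, 0], [0.027, -0.023, 0, 0], [0.028, -0.021, 0, 0], [0.029, -0.020, 0, 0], [0.029, -0.019, 0, 0], [0.030, -0.018, 0, 0], [0.031, -0.017, 0, 0], [0.031, -0.015, 0, 0], [0.032, -0.014, 0, 0], [0.033, -0.013, 0, 0],
```

{"op": "drive_tool", "data": {"commands": [[[-0.007,-0.034,0,0],[-0.006,-0.034,0,0],[-0.005,-0.035,0,0],[-0.003,-0.035,0,0],[-0.002,-0.035,0,0],[0,-0.035,0,0],[0.001,-0.035,0,0],[0.002,-0.035,0,0],[0.004,-0.035,0,0],[0.005,-0.035,0,0]]]}}

```text
time: 42.05
tool_pos: [0.6241, 0.1772, 0.2437]
ee_rot: [-2.011, 1.57, 2.702]
wrist_force: [-0.7, 1.0, 3.3]
width: 0.013
```

{"op": "drive_tool", "data": {"commands": [[[0.007,-0.034,0,0],[0.008,-0.034,0,0],[0.009,-0.034,0,0],[0.011,-0.033,0,0],[0.012,-0.033,0,0],[0.013,-0.032,0,0],[0.015,-0.032,0,0],[0.016,-0.031,0,0],[0,0,0,0]]]}}

```text
time: 42.95
tool_pos: [0.5574, 0.1772, 0.2203]
ee_rot: [-1.606, 1.568, 3.108]
wrist_force: [-1.9, 4.1, 0.4]
width: 0.0131
```

```bash
python3 look.py 17 >/dev/null; python3 - <<'E'
from h import *
plan([.660,.177,.2465],0)
o,R=tool();p=np.array(o['tool_pos'])-.0105*R[:,0]
for hx in (.661,.663):
  v=p-[hx,p[1],.041];print(np.hypot(v[0],v[2]),np.arctan2(v[2],-v[0])-.328)
E
```

```text
t 43.05 tcp [0.5584 0.1772 0.2209] phi 0.05 xax [-0.002  0.    -1.   ] j6 0.21 w 0.0133 F [-0.5  4.  -0.4]
 turn deg (world ccw) -0.05  tool-x turn frac 0.0001
 shift mm tool [-25.8 101.6   0.3]  frac [-0.1033  0.4062  0.0011]
0.21625945935879767 0.7485657521420812
0.21721530402239791 0.7404600287004255
```

View pics/zside17.png

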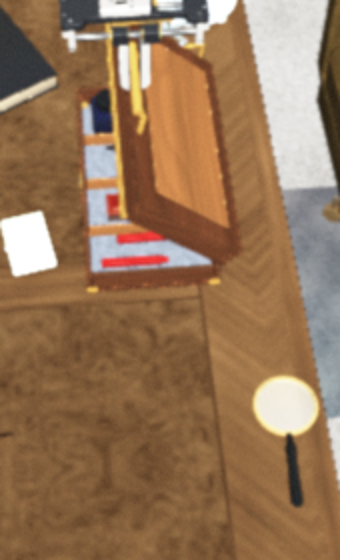

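{"op": "drive_tool", "data": {"commands": [[[0.017,-0.031,0,0],[0.018,-0.03,0,0],[0.019,-0.029,0,0],[0.021,-0.028,0,0],[0.022,-0.027,0,0],[0.023,-0.027,0,0],[0.024,-0.026,0,0],[0.025,-0.025,0,0],[0.026,-0.024,0,0],[0.027,-0.023,0,0],[0.028,-0.021,0,0],[0.029,-0.02,0,0],[0.029,-0.019,0,0],[0.03,-0.018,0,0],[0,0,0,0]]]}}

```text
time: 44.55
tool_pos: [0.4713, 0.1767, 0.135]
ee_rot: [-1.225, 1.569, -2.796]
wrist_force: [0.2, 2.9, -1.7]
width: 0.013
```

{"op": "drive_tool", "data": {"commands": [[[0.031,-0.017,0,0],[0.031,-0.015,0,0],[0.032,-0.014,0,0],[0.025,-0.01,0,0],[0.016,-0.005,0,0],[0.012,0,0,0],[0.008,0,0,0],[0,0,0,0],[0,0,0,0],[0,0,0,0]]]}}

```text
time: 45.55
tool_pos: [0.4562, 0.1767, 0.1009]
ee_rot: [-1.232, 1.57, -2.802]
wrist_force: [-7.7, 0.8, 11.6]
width: 0.0128
```

```bash
python3 look.py 18 >/dev/null; python3 - <<'E'
from h import *
plan([.660,.177,.2465],0)
o,R=tool();p=np.array(o['tool_pos'])-.0105*R[:,0]
for hx in (.661,.663):
  v=p-[hx,p[1],.041];print(np.hypot(v[0],v[2]),np.arctan2(v[2],-v[0])-.328)
E
```

```text
t 45.65 tcp [0.4562 0.1768 0.1008] phi 0.03 xax [-0.001 -0.    -1.   ] j6 0.25 w 0.0132 F [-7.5  1.3 11.9]
 turn deg (world ccw) -0.03  tool-x turn frac 0.0001
 shift mm tool [-1.459e+02  2.036e+02 -1.000e-01]  frac [-5.835e-01  8.145e-01 -3.000e-04]
0.21650801087724378 0.0029000480329295364
0.21840047812276556 -7.517310849131098e-05
```

View pics/zside18.png

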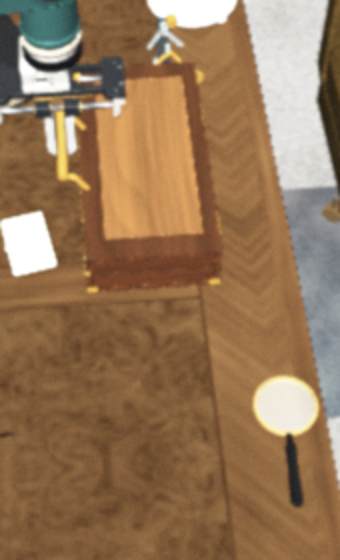

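{"op": "drive_tool", "data": {"commands": [[[0,0,0,0],[0,0,0,0],[0,0,0,0],[0,0,0,0],[-0.03,0,0,0],[-0.05,0,0,0],[-0.1,0,0,0],[-0.1,0,0,0],[-0.1,0,0,0],[-0.1,0,0,0],[0,-0.1,0,0],[0,-0.1,0,0],[0,-0.05,0,0],[0,0,0,0],[0,0,0,0],[0,0,0,0]]], "grip": 0.5}}

```text
time: 47.25
tool_pos: [0.3952, 0.1768, 0.2179]
ee_rot: [0.522, 1.571, -1.049]
wrist_force: [0.1, -1.3, 0.4]
width: 0.0471
```

```bash
python3 look.py 19 >/dev/null; python3 - <<'E'
from h import *
plan([.660,.177,.2465],0)
for n in('top0','top19','side0','side19'):
    s=load(n);C=cloud(s);hsv=cv2.cvtColor(s['pixels'],cv2.COLOR_RGB2HSV);H,S,V=[hsv[...,i].astype(int) for i in range(3)]
    m=(H>18)&(H<30)&(S>150)&(V>120)&(C[...,2]>.09)&(C[...,2]<.22)&(abs(C[...,1]-.18)<.09);P=C[m]
    print(n,'bar',np.median(P,0).round(3),P[:,2].max().round(3))
    m=(S<25)&(V>210)&(C[...,2]<.02)&(C[...,1]>0)&(C[...,1]<.2)&(C[...,0]<.48)&(C[...,0]>.3);print('cards',np.nanmean(C[m],0).round(3),m.sum())
E
```

```text
t 47.35 tcp [0.3951 0.1768 0.2176] phi -0.01 xax [-0.001 -0.    -1.   ] j6 0.29 w 0.0467 F [ 0.3  0.5 -0.5]
 turn deg (world ccw) 0.01  tool-x turn frac -0.0
 shift mm tool [-2.900e+01  2.649e+02 -2.000e-01]  frac [-1.1600e-01  1.0594e+00 -1.0000e-03]
top0 bar [0.5   0.171 0.188] 0.198
cards [0.4   0.088 0.008] 904
top19 bar [0.46  0.135 0.114] 0.122
cards [0.4   0.088 0.008] 899
side0 bar [0.507 0.166 0.183] 0.195
cards [0.4   0.087 0.008] 631
side19 bar [0.463 0.167 0.113] 0.12
cards [0.4   0.087 0.008] 630
```

View pics/side19.png

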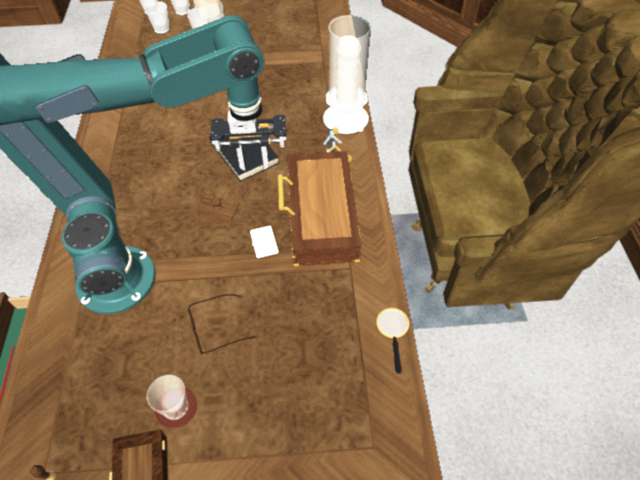

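The lid is shut, with the bar top at about 0.120 m against 0.118 expected. The gripper is clear, and the card case and magnifying glass haven't moved. I'm handing in.

```bash
python3 -c "
from bench import robot
print(robot.close_job())"
```

```text
the job is handed in; nothing more can be done
None
```

I propped the lid in its top notch, put the loose wax stick, matchbox and ink bottle into the bays of their matches, tipped the pawl over and lowered the lid until it was shut. I then handed the job in at about 47 s. There was no loose stylus on the desk to the right of the chest; height scans from both cameras showed none.

**Last checks:**
- **Lid:** the bar's top was about 0.120 m high, against 0.118 m expected for a shut lid. The lid angle worked out from the tool position was about 0.00 rad, and the gripper was clear of the chest.
- **Contents:** before closing, the pictures showed all the loose things and their matches in their bays. I couldn't look inside again once the lid was down.
- **Bystanders:** the card case was at its starting position, and the magnifying glass looked unmoved.
- **Disagreements:** the lid hinge came out between 0.661 and 0.6645 m depending on how I measured it, about 3 mm apart. The arm's own give took that up. The hand-in reported no verdict.

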